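Sort the bead boxes and face the pot labels to the front

ROBOT

A 7-joint arm with a two-finger parallel gripper is mounted at the origin on a cart in front of the work surface, level with it; the furniture and walls round the work are solid. World frame = base frame: x ahead of the robot, y to its left, z up, the work surface at z = 0. Lengths are in m, angles in rad, forces in N, time in s.
With the tool pointing down it reaches from about 0.4 to 0.925 m from the base axis. Payload 5.6 kg.
Tool frame: the origin (TCP) lies at the very end of the fingers, on their centre line; the grasp point (between the pads) lies 19 mm behind it; z points along the fingers, y is the line along which they close (so a half turn about z gives the same grasp; the last joint's range is limited). The gripper opens to 85 mm and grips with 20 to 120 N. Pads are 22 mm wide; open, the fingers measure 114 mm over their backs; the gripper's body (76 mm by 85 mm) begins 54 mm behind the grasp point. The pads swing forward as they close: fully open they stand 13 mm farther back than shut.
Start: joints at [-0.043, 0.468, -0.012, 1.603, 0.006, 1.071, -0.056], TCP at [0.65, -0, 0.231] pointing down, gripper open.
Joint ranges: [-2.53, 2.53], [-0.31, 2.02], [-1.57, 1.55], [0.28, 2.44], [-1.29, 4.43], [0.15, 1.84], [-2.92, 2.92]. Speed limits (rad/s): [2.57, 2.57, 3.14, 3.14, 3.14, 3.14, 3.14].

INTERFACE

Orientations are given as a unit quaternion [x, y, z, w].
In Python, from plant import * gives the robot as it stands. The module is installed in compiled form; this text tells all that it offers.
- The arm moves only by the tool jog_arm, never from a script. Its argument "rows" is a list of rows, each a list of 3 entries, a list of its own where there are three numbers: the closure, from 0 (fully open) to 1 (shut), then the shift along the tool's x, y, z in m, then the turn, a rotation vector about the tool's x, y, z in degrees. A call has 1 to 12 rows; each row is the pose to reach, as a shift and turn from the pose commanded when the call began, along the tool's axes at that moment; what a row does not reach only later rows make up. A row lasts 1/8 s, in which the tool goes at most 62.5 mm and 10.7 degrees, less where a joint would pass 70% of its speed; a pose out of reach is approached as far as the arm can. A call with a gripper value outside its range is refused whole. The fingers move at their own pace and stop on an object; "squeeze" is the grip in N (left out, the last holds). Time passes only in rows, so rows that repeat a pose let the fingers close. It gives the time, the measured TCP pose, the force, the opening and the grip force at its end, in the units of the state.
- get_state(): the state, without advancing time (a new reading comes with each control period).
- read_camera(name): name is "scene" or "side" or "wrist"; returns the picture (400x640x3 uint8, red, green, blue); there is no depth.
- camera_params(name): a dict with "fov_y" (degrees; the focal length in pixels is half the picture's height over the tangent of half this angle, whatever the lens; pixels are square), "cx", "cy" (the principal point, pixels), "extrinsics" (4x4, takes a point from camera to world coordinates). Camera axes: x right, y down, z forward; pixel columns grow to the right and rows downward; lengths in m; the calibration is good to about 2 mm. A picture is of the moment at which its call begins: read the wrist's pose just before it. camera_params takes no time and is no camera call; for the wrist camera it gives the pose at the moment of the call.
- job_done(): hands the job in; it is judged then, once.
Trained networks look in the newest picture that a camera, given by its name, has taken for a name from the list of things; names that differ only in an ending like _2 or _b are one class to them, and where a whole thing is asked for, a point or a joint stands for the part that bears it (a point fixed in the world has none). Each returns a list of dicts, best first, with "confidence" (0 to 1); they miss things now and then, are a little off and sometimes report something else, mostly with a low value. They report only what shows in the picture. A call takes as long as a camera call.
- look_for(camera, name): "point" ([x, y, z] in m, in the coordinates of the camera as it stood for that picture, good to about 4 mm: the middle of the surface that is visible of it).
- cut_out(camera, name): "mask" (400x640 bool, what is visible of it).
- tip_of(camera, name): "point" ([x, y, z] in m, in the coordinates of the camera as it stood for that picture, good to about 4 mm: a listed point, or the origin of a listed thing).
The state is a dict: "t": time; "joints": joint angles; "joint_velocities": joint speeds; "joint_torque": joint torques, N m; "position": TCP position; "ee_rot": TCP orientation; "contact_force": force on the tool from outside, world axes, zero at the start; "ft_torque": the same for the moment, N m; "opening": opening from 0.0 (shut) to 1.0 (fully open); "grip_force": force on a finger pad.
Only numpy, scipy, OpenCV 4.12 (cv2) and the standard library are available. Lean on these libraries where they do the work, as an engineer would, in place of code of your own. Each camera call takes 0.05 s, during which the arm holds its last target. There are 200 camera calls.

TASK

Make the three bead pots ready for the label check: lift the spare green-topped bead box off every pile that has one and lay it down in the white tray, and see that each pot ends with the box of its own colour sitting flat on its lid (the blue one still stands on the worktop). Turn each pot on its base, by pushing round the lobed edge of its lid, until the middle of its label faces the red mark at the front of its base; do not knock over the dropper bottle.

Things in the scene. Friction and masses are not known exactly. Their poses are not given: they have to be found in the camera images.
- stand_1: Fixed grey round base (100 mm wide, 12 mm high) under the red-labelled pot. Origin: centre of its underside, on the worktop and on the pot's turning axis. A red block (22 x 12 x 8 mm, its centre 57 mm from the axis) marks its front, which is the base's own -x direction. x, y level, z up.
- pot_1 (a joint): Angle (rad) of the red-labelled pot on stand_1: 0 or any whole number of turns = label exactly over the red front mark; grows counter-clockwise seen from above. Turns freely either way against light friction (0.06 N m) and stays where it is left. White pot 92 mm wide, 13 to 48 mm above the worktop, its lid fixed on it.
- pot_1_lid (a point): Centre of the flat top of this pot's grey lid, on the axis, 70 mm above the worktop, in a 3 mm rim (84 mm inside). Lid 95 mm wide (too wide to grip), from 48 to 73 mm high. Five upright round lobes, 9 mm radius, centred 48 mm from the axis (reach 57 mm), 72 degrees apart, 49 to 71 mm high; push a lobe with a fingertip from beside it to turn the pot.
- pot_1_label (a point): Middle of the red label on the pot's side (white upright bar), 47 mm from the axis, 31 mm above the worktop, turning with the pot; it lies midway between two lobes of the lid. A 16 mm wide red strip runs from it up the lid and over its rim and shows the same direction from above.
- stand_2: Fixed grey round base (100 mm wide, 12 mm high) under the yellow-labelled pot. Origin: centre of its underside, on the worktop and on the pot's turning axis. A red block (22 x 12 x 8 mm, its centre 57 mm from the axis) marks its front, which is the base's own -x direction. x, y level, z up.
- pot_2 (a joint): Angle (rad) of the yellow-labelled pot on stand_2: 0 or any whole number of turns = label exactly over the red front mark; grows counter-clockwise seen from above. Turns freely either way against light friction (0.06 N m) and stays where it is left. White pot 92 mm wide, 13 to 48 mm above the worktop, its lid fixed on it.
- pot_2_lid (a point): Centre of the flat top of this pot's grey lid, on the axis, 70 mm above the worktop, in a 3 mm rim (84 mm inside). Lid 95 mm wide (too wide to grip), from 48 to 73 mm high. Five upright round lobes, 9 mm radius, centred 48 mm from the axis (reach 57 mm), 72 degrees apart, 49 to 71 mm high; push a lobe with a fingertip from beside it to turn the pot.
- pot_2_label (a point): Middle of the yellow label on the pot's side (white upright bar), 47 mm from the axis, 31 mm above the worktop, turning with the pot; it lies midway between two lobes of the lid. A 16 mm wide yellow strip runs from it up the lid and over its rim and shows the same direction from above.
- stand_3: Fixed grey round base (100 mm wide, 12 mm high) under the blue-labelled pot. Origin: centre of its underside, on the worktop and on the pot's turning axis. A red block (22 x 12 x 8 mm, its centre 57 mm from the axis) marks its front, which is the base's own -x direction. x, y level, z up.
- pot_3 (a joint): Angle (rad) of the blue-labelled pot on stand_3: 0 or any whole number of turns = label exactly over the red front mark; grows counter-clockwise seen from above. Turns freely either way against light friction (0.06 N m) and stays where it is left. White pot 92 mm wide, 13 to 48 mm above the worktop, its lid fixed on it.
- pot_3_lid (a point): Centre of the flat top of this pot's grey lid, on the axis, 70 mm above the worktop, in a 3 mm rim (84 mm inside). Lid 95 mm wide (too wide to grip), from 48 to 73 mm high. Five upright round lobes, 9 mm radius, centred 48 mm from the axis (reach 57 mm), 72 degrees apart, 49 to 71 mm high; push a lobe with a fingertip from beside it to turn the pot.
- pot_3_label (a point): Middle of the blue label on the pot's side (white upright bar), 47 mm from the axis, 31 mm above the worktop, turning with the pot; it lies midway between two lobes of the lid. A 16 mm wide blue strip runs from it up the lid and over its rim and shows the same direction from above.
- sample_1: White square bead box with red top, the one that belongs to the red-labelled pot (stand_1); sits loose on that pot's lid, underside 70 mm above the worktop, and turns with it. 50 x 50 x 34 mm high: 40 mm square foot 6 mm high, 50 mm square body from 6 to 30 mm, 4 mm rim round a 46 mm recess. 60 g. Origin: centre of the foot's underside, z up, x and y square to its sides.
- sample_2: White square bead box with yellow top, the one that belongs to the yellow-labelled pot (stand_2); sits loose on that pot's lid, underside 70 mm above the worktop, and turns with it. 50 x 50 x 34 mm high: 40 mm square foot 6 mm high, 50 mm square body from 6 to 30 mm, 4 mm rim round a 46 mm recess. 60 g. Origin: centre of the foot's underside, z up, x and y square to its sides.
- sample_3: White square bead box with blue top, the one that belongs on the lid of the blue-labelled pot (stand_3); at the start it stands on the worktop near the right front. 50 x 50 x 34 mm high: 40 mm square foot 6 mm high, 50 mm square body from 6 to 30 mm, 4 mm rim round a 46 mm recess. 60 g. Origin: centre of the foot's underside, z up, x and y square to its sides.
- spare_1: White square bead box with green top: a spare, not in every run. Starts stacked on sample_1, its foot in that box's recess (3 mm play), its underside 30 mm above that box's underside. 50 x 50 x 34 mm high: 40 mm square foot 6 mm high, 50 mm square body from 6 to 30 mm, 4 mm rim round a 46 mm recess. 60 g. Origin: centre of the foot's underside, z up, x and y square to its sides.
- spare_2: White square bead box with green top: a spare, not in every run. Starts stacked on sample_2, its foot in that box's recess (3 mm play), its underside 30 mm above that box's underside. 50 x 50 x 34 mm high: 40 mm square foot 6 mm high, 50 mm square body from 6 to 30 mm, 4 mm rim round a 46 mm recess. 60 g. Origin: centre of the foot's underside, z up, x and y square to its sides.
- spare_3: White square bead box with green top: a spare, not in every run. Starts stacked on sample_3, its foot in that box's recess (3 mm play), its underside 30 mm above that box's underside. 50 x 50 x 34 mm high: 40 mm square foot 6 mm high, 50 mm square body from 6 to 30 mm, 4 mm rim round a 46 mm recess. 60 g. Origin: centre of the foot's underside, z up, x and y square to its sides.
- tray: Loose white tray, 110 mm (x) by 204 mm (y) outside, 16 mm high, 4 mm walls and floor. 0.6 kg. Origin: centre of its underside; x along the short side, z up.
- dropper_bottle: Bystander: brown dropper bottle, 33 mm wide and 102 mm high, standing loose left of the work. Origin: centre of its underside, z up.

How it is judged:
By the outcome, as a careful person would: the job done as asked, in the order asked, and still so for the second after the job is handed in, with the robot touching nothing.
Of spare_1, spare_2, spare_3 only 1 to 3 are there at a start; the rules pass over those that are not, and their reading is None.
At some moment in a run one of tray may be knocked a few centimetres aside while the robot is not near it.
Once in a run the grip may slacken for a moment while it holds something.
It also fails if it takes over 210 s, if anything falls off the work surface, if the arm or the gripper's body presses on something with over 40 N, if the wrist force passes 120 N, or if a joint passes its speed limit or range.

## Working session

There is one attempt and no reset: what is moved stays moved. The work goes in short steps, Python scripts to look and compute and a tool call to move; the robot and the scene stay as the last step left them, time stands still between calls to the robot, and variables do not carry over. Pictures are saved under pics/ and viewed, at most 14 in all, crops included, and the job is handed in when it is done.

Besides the shell and the picture viewer there is one more tool, called after "Call:" in YAML: its name, and indented under it one key for each argument. jog_arm: Moves the arm, as the interface text tells. Its arguments: {"type":"object","properties":{"rows":{"type":"array","items":{"type":"array"}},"squeeze":{"type":"number"}},"required":["rows"]}

```bash
mkdir -p pics
cat > h.py <<'E'
from plant import *
import numpy as np, cv2
from scipy.spatial.transform import Rotation as R
def shot(c,fn=None):
    p=camera_params(c); im=read_camera(c)
    if fn: cv2.imwrite('pics/'+fn,im[:,:,::-1])
    return im,p
def toW(p,pt): return (np.array(p['extrinsics'])@np.r_[pt,1])[:3]
def f(p): return 200/np.tan(np.radians(p['fov_y'])/2)
def pix2z(p,u,v,z):
    E=np.array(p['extrinsics']); d=E[:3,:3]@np.array([(u-p['cx'])/f(p),(v-p['cy'])/f(p),1]); o=E[:3,3]
    return o+d*(z-o[2])/d[2]
def proj(p,X):
    E=np.array(p['extrinsics']); c=E[:3,:3].T@(np.array(X)-E[:3,3]); return np.array([p['cx']+f(p)*c[0]/c[2],p['cy']+f(p)*c[1]/c[2]])
E
python3 - <<'E'
from h import *
s=get_state(); print(s)
ims=[]
for c in ('scene','side','wrist'):
    im,p=shot(c,c+'0.png'); ims.append(im); print(c,{k:np.round(v,3).tolist() for k,v in p.items()})
    if c=='side': continue
    for n in ('stand_1','pot_1_lid','pot_1_label','sample_1','spare_1','tray','dropper_bottle'):
        print(n,[(round(d['confidence'],2),toW(p,d['point']).round(3).tolist()) for d in tip_of(c,n)])
E
```

```text
{'t': 0.0, 'joints': array([-0.04298604,  0.46839262, -0.01155772,  1.60363506,  0.00599074,
        1.07137992, -0.05630923]), 'joint_velocities': array([ 0.00074132,  0.00090939,  0.00029827, -0.00038301, -0.00011703,
        0.00023743,  0.00069671]), 'joint_torque': array([-1.81076980e-04, -5.32374322e+01,  2.12178100e-02, -2.51299274e+01,
        1.13576866e-02,  7.69772858e-03, -1.10212341e-06]), 'position': array([ 6.49442502e-01, -1.02726657e-04,  2.30323542e-01]), 'ee_rot': array([ 7.07153094e-01,  7.07059905e-01, -6.76001373e-04, -5.79633708e-04]), 'contact_force': array([ 0.48692702, -0.72613403,  0.59290589]), 'ft_torque': array([-0.01942716, -0.03458222,  0.00600107]), 'grip_force': 0.0, 'opening': 0.999331452144754}
scene {'fov_y': 46.81, 'cx': 319.632, 'cy': 191.923, 'extrinsics': [[0.755, -0.402, 0.518, -0.213], [-0.656, -0.443, 0.611, -0.764], [-0.016, -0.801, -0.598, 0.906], [0.0, 0.0, 0.0, 1.0]]}
stand_1 [(0.86, [0.547, -0.23, 0.0]), (0.78, [0.526, 0.244, -0.001]), (0.68, [0.606, 0.056, 0.0])]
pot_1_lid []
pot_1_label []
sample_1 [(0.79, [0.55, -0.23, 0.07]), (0.69
[... 210 characters left out ...]
239, 0.099])]
tray [(0.8, [0.452, 0.041, -0.0])]
dropper_bottle [(0.67, [0.452, 0.378, 0.002])]
side {'fov_y': 46.255, 'cx': 318.737, 'cy': 203.893, 'extrinsics': [[0.916, -0.176, 0.362, 0.038], [-0.402, -0.441, 0.802, -0.942], [0.019, -0.88, -0.475, 0.664], [0.0, 0.0, 0.0, 1.0]]}
wrist {'fov_y': 71.804, 'cx': 319.151, 'cy': 200.435, 'extrinsics': [[1.0, 0.0, -0.001, 0.649], [-0.0, -0.961, -0.276, 0.069], [-0.001, 0.276, -0.961, 0.374], [0.0, 0.0, 0.0, 1.0]]}
stand_1 [(0.96, [0.549, -0.236, -0.002]), (0.58, [0.607, 0.054, 0.001])]
pot_1_lid []
pot_1_label []
sample_1 []
spare_1 [(0.66, [0.609, 0.049, 0.098])]
tray [(0.72, [0.452, 0.036, 0.001])]
dropper_bottle [(0.67, [0.607, 0.052, 0.001])]
```

View pics/scene0.png

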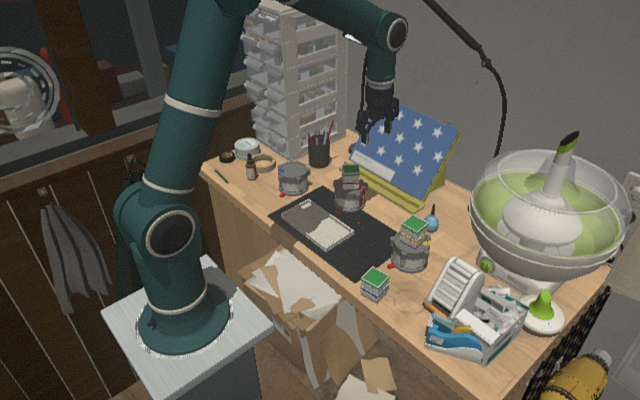

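View pics/wrist0.png

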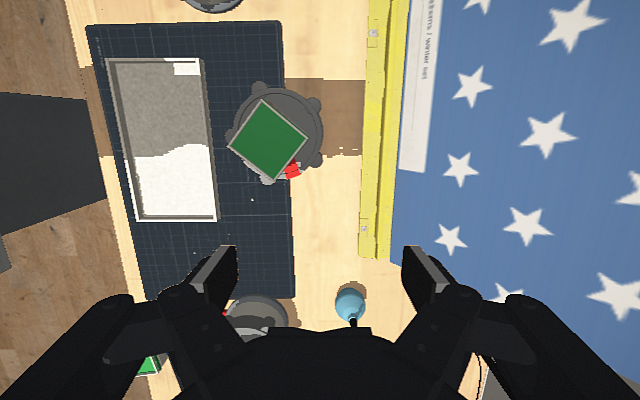

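View pics/side0.png

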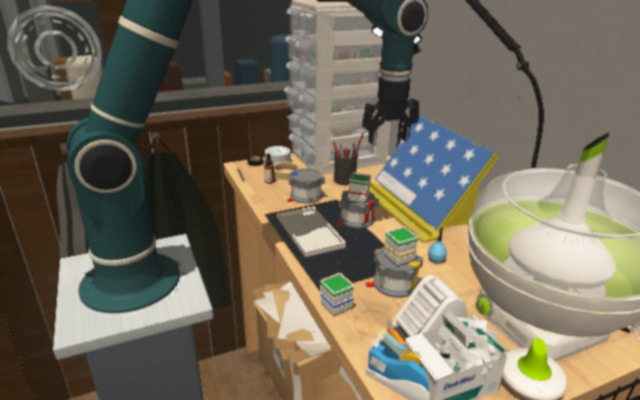

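```bash
cat >> h.py <<'E'
def colmask(im,c):
    hsv=cv2.cvtColor(im,cv2.COLOR_RGB2HSV); H,S,V=[hsv[:,:,i].astype(int) for i in range(3)]
    m={'green':(H>45)&(H<80)&(S>110)&(V>40),'red':((H<7)|(H>173))&(S>150)&(V>70),
       'yellow':(H>20)&(H<33)&(S>140)&(V>90),'blue':(H>98)&(H<125)&(S>120)&(V>60)}[c]
    return m.astype(np.uint8)
def blobs(im,p,c,z,amin=60):
    n,l,st,ce=cv2.connectedComponentsWithStats(colmask(im,c)); out=[]
    for i in range(1,n):
        if st[i,4]<amin: continue
        v,u=np.where(l==i); W=np.array([pix2z(p,a,b,z)[:2] for a,b in zip(u,v)])
        (x,y),(w,h),a=cv2.minAreaRect((W*1000).astype(np.float32)) 
        out.append(dict(n=int(st[i,4]),px=ce[i].round(0).tolist(),mean=W.mean(0).round(4).tolist(),c=[round(x/1000,4),round(y/1000,4)],wh=[round(w,1),round(h,1)],ang=round(a%90,1)))
    return out
def obj(c,names):
    p=camera_params(c)
    for n in names: print(n,[(round(d['confidence'],2),toW(p,d['point']).round(3).tolist()) for d in tip_of(c,n)])
E
python3 - <<'E'
from h import *
p=camera_params('wrist'); im=cv2.imread('pics/wrist0.png')[:,:,::-1].copy()
print(blobs(im,p,'green',.130)); print('red@.02',blobs(im,p,'red',.02,20)); 
for u,v in [(107,58),(203,58),(217,220),(137,220)]: print(pix2z(p,u,v,.016).round(3))
p=camera_params('scene'); im=cv2.imread('pics/scene0.png')[:,:,::-1].copy()
for c in('green','red','yellow','blue'): print(c,blobs(im,p,c,.07,15))
E
```

```text
[{'n': 2830, 'px': [267.0, 141.0], 'mean': [0.6043, 0.0522], 'c': [0.6043, 0.0516], 'wh': [45.4, 45.7], 'ang': 50.6}, {'n': 176, 'px': [146.0, 366.0], 'mean': [0.457, -0.1926], 'c': [0.4537, -0.1905], 'wh': [20.6, 21.2], 'ang': 8.8}]
red@.02 [{'n': 193, 'px': [292.0, 170.0], 'mean': [0.6134, 0.0085], 'c': [0.6121, 0.0099], 'wh': [18.5, 22.2], 'ang': 20.6}, {'n': 21, 'px': [224.0, 313.0], 'mean': [0.5051, -0.2088], 'c': [0.505, -0.2084], 'wh': [10.0, 5.2], 'ang': 75.2}]
[0.4   0.14  0.016]
[0.513 0.14  0.016]
[ 0.508 -0.062  0.016]
[ 0.398 -0.062  0.016]
green [{'n': 149, 'px': [414.0, 223.0], 'mean': [0.6111, -0.1935], 'c': [0.6115, -0.1935], 'wh': [40.1, 43.0], 'ang': 4.1}, {'n': 202, 'px': [375.0, 277.0], 'mean': [0.3849, -0.2587], 'c': [0.385, -0.2586], 'wh': [38.3, 39.6], 'ang': 9.3}]
red [{'n': 45, 'px': [43.0, 53.0], 'mean': [0.2394, 1.976], 'c': [0.2373, 1.9783], 'wh': [182.0, 31.0], 'ang': 79.7}, {'n': 26, 'px': [391.0, 266.0], 'mean': [0.4416, -0.2592], 'c': [0.4414, -0.2588], 'wh': [12.0, 17.0], 'ang': 71.9}]
yellow [{'n': 16, 'px': [371.0, 182.0], 'mean': [0.6608, 0.021], 'c': [0.6613, 0.021], 'wh': [27.1, 13.7], 'ang': 75.1}, {'n': 23, 'px': [426.0, 243.0], 'mean': [0.5714, -0.2655], 'c': [0.5722, -0.2645], 'wh': [11.5, 16.9], 'ang': 48.0}, {'n': 74, 'px': [462.0, 330.0], 'mean': [0.414, -0.4896], 'c': [0.4138, -0.4891], 'wh': [14.9, 36.1], 'ang': 43.7}, {'n': 120, 'px': [574.0, 365.0], 'mean': [0.5094, -0.6867], 'c': [0.5083, -0.6887], 'wh': [25.9, 62.0], 'ang': 77.0}, {'n': 530, 'px': [581.0, 385.0], 'mean': [0.4769, -0.7156], 'c': [0.4748, -0.7126], 'wh': [57.7, 123.6], 'ang': 48.5}, {'n': 121, 'px': [550.0, 396.0], 'mean': [0.4116, -0.6872], 'c': [0.4157, -0.6882], 'wh': [15.9, 50.2], 'ang': 48.5}]
blue [{'n': 714, 'px': [452.0, 337.0], 'mean': [0.3815, -0.4868], 'c': [0.3841, -0.4899], 'wh': [60.5, 111.3], 'ang': 28.9}]
```

Call:
jog_arm:
  rows:
    - [0, [-0.06, -0.03, -0.03], [0, 0, 0]]
    - [0, [-0.12, -0.06, -0.03], [0, 0, 0]]
    - [0, [-0.18, -0.08, -0.03], [0, 0, 0]]
    - [0, [-0.21, -0.1, -0.03], [0, 0, 0]]
    - [0, [-0.21, -0.1, -0.03], [0, 0, 0]]
    - [0, [-0.21, -0.1, -0.03], [0, 0, 0]]
  squeeze: 40

```text
t: 1.6
position: [0.5503, -0.2095, 0.2615]
ee_rot: [0.707, 0.707, 0.0, 0.0]
contact_force: [-0.1, 0.8, -0.5]
opening: 0.999
grip_force: 0.0
```

Run:
```python
from h import *
im,p=shot('wrist','w1.png'); print(blobs(im,p,'green',.130)); print('g@.06',blobs(im,p,'green',.060)); 
print('red.02',blobs(im,p,'red',.02,20)); print('yel.073',blobs(im,p,'yellow',.073,20))
obj('wrist',['stand_2','pot_2_lid','sample_2','spare_2','pot_2_label'])
```

```text
[{'n': 68, 'px': [318.0, 194.0], 'mean': [0.5485, -0.2122], 'c': [0.5486, -0.2122], 'wh': [48.4, 1.5], 'ang': 4.4}, {'n': 1087, 'px': [197.0, 213.0], 'mean': [0.422, -0.2328], 'c': [0.422, -0.2331], 'wh': [35.1, 35.8], 'ang': 9.2}, {'n': 1752, 'px': [320.0, 217.0], 'mean': [0.5503, -0.2379], 'c': [0.5503, -0.2384], 'wh': [45.4, 45.0], 'ang': 4.4}]
g@.06 [{'n': 68, 'px': [318.0, 194.0], 'mean': [0.5483, -0.2304], 'c': [0.5484, -0.2304], 'wh': [60.7, 1.9], 'ang': 4.4}, {'n': 1087, 'px': [197.0, 213.0], 'mean': [0.3895, -0.2563], 'c': [0.3894, -0.2567], 'wh': [44.0, 45.0], 'ang': 9.2}, {'n': 1752, 'px': [320.0, 217.0], 'mean': [0.5505, -0.2626], 'c': [0.5505, -0.2633], 'wh': [57.0, 56.5], 'ang': 4.4}]
red.02 [{'n': 104, 'px': [280.0, 178.0], 'mean': [0.4947, -0.218], 'c': [0.4946, -0.218], 'wh': [12.0, 17.2], 'ang': 75.5}]
yel.073 [{'n': 329, 'px': [441.0, 61.0], 'mean': [0.6825, -0.0791], 'c': [0.6834, -0.0801], 'wh': [42.8, 113.3], 'ang': 24.1}, {'n': 1466, 'px': [465.0, 46.0], 'mean': [0.706, -0.0638], 'c': [0.7062, -0.0705], 'wh': [100.9, 25.3], 'ang': 82.7}, {'n': 183, 'px': [560.0, 97.0], 'mean': [0.8206, -0.1142], 'c': [0.8167, -0.1144], 'wh': [182.8, 1.3], 'ang': 3.0}, {'n': 49, 'px': [319.0, 187.0], 'mean': [0.5492, -0.2185], 'c': [0.5491, -0.2185], 'wh': [51.9, 1.4], 'ang': 5.9}, {'n': 48, 'px': [268.0, 268.0], 'mean': [0.4803, -0.3301], 'c': [0.483, -0.3296], 'wh': [32.6, 6.7], 'ang': 16.1}]
stand_2 [(0.85, [0.549, -0.238, -0.002])]
pot_2_lid []
sample_2 [(0.57, [0.393, -0.253, 0.001]), (0.47, [0.554, -0.239, 0.069])]
spare_2 [(0.82, [0.392, -0.254, 0.031]), (0.71, [0.548, -0.238, 0.099])]
pot_2_label []
```

View pics/w1.png

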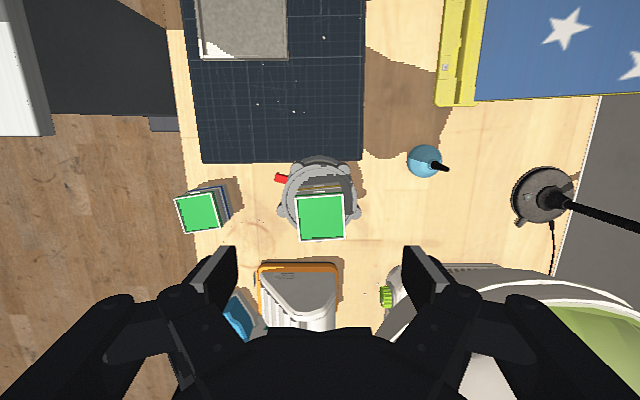

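Call:
jog_arm:
  rows:
    - [0, [-0.029, 0, 0.04], [0, 0, -4.4]]
    - [0, [-0.029, 0, 0.08], [0, 0, -4.4]]
    - [0, [-0.029, 0, 0.12], [0, 0, -4.4]]
    - [0, [-0.029, 0, 0.145], [0, 0, -4.4]]
    - [0, [-0.029, 0, 0.157], [0, 0, -4.4]]
    - [0, [-0.029, 0, 0.157], [0, 0, -4.4]]
    - [0.6, [-0.029, 0, 0.157], [0, 0, -4.4]]
    - [0.6, [-0.029, 0, 0.157], [0, 0, -4.4]]
    - [0.6, [-0.029, 0, 0.157], [0, 0, -4.4]]
    - [0.6, [-0.029, 0, 0.157], [0, 0, -4.4]]
    - [0.6, [-0.029, 0, 0.157], [0, 0, -4.4]]
  squeeze: 40

```text
t: 3.28
position: [0.5509, -0.2394, 0.1057]
ee_rot: [0.679, 0.734, 0.0, 0.001]
contact_force: [-0.7, 0.5, 5.9]
opening: 0.58
grip_force: 42.0
```

Call:
jog_arm:
  rows:
    - [0.6, [0, 0, -0.02], [0, 0, 0]]
    - [0.6, [0, 0, -0.06], [0, 0, 0]]
    - [0.6, [0.04, -0.02, -0.09], [0, 0, 4.4]]
    - [0.6, [0.1, -0.04, -0.09], [0, 0, 4.4]]
    - [0.6, [0.16, -0.06, -0.09], [0, 0, 4.4]]
    - [0.6, [0.21, -0.079, -0.08], [0, 0, 4.4]]
    - [0.6, [0.224, -0.079, -0.05], [0, 0, 4.4]]
    - [0.6, [0.224, -0.079, -0.03], [0, 0, 4.4]]
    - [0.6, [0.224, -0.079, -0.03], [0, 0, 4.4]]

```text
t: 4.4
position: [0.4528, -0.0216, 0.1333]
ee_rot: [0.707, 0.707, -0.001, -0.001]
contact_force: [-0.0, -0.1, -0.0]
opening: 0.577
grip_force: 41.7
```

```bash
cat >> h.py <<'E'
def go(*targets):
    "targets: x,y,z,yaw(deg; tool y axis dir from world x). prints tool-frame shift and turn z from present pose"
    s=get_state(); Rm=R.from_quat(s['ee_rot']).as_matrix(); y=np.degrees(np.arctan2(Rm[1,1],Rm[0,1]))
    print('pos',s['position'].round(4),'yaw',round(y,2),'open',round(s['opening'],3),'grip',round(s['grip_force'],1),'t',round(s['t'],1))
    for x_,y_,z_,a in targets: print((Rm.T@(np.array([x_,y_,z_])-s['position'])).round(4).tolist(), round(-(a-y),1))
E
python3 - <<'E'
from h import *
im,p=shot('wrist','w2.png'); print(blobs(im,p,'green',.13+.03))
obj('wrist',['tray','stand_1']); go((.455,-.022,.011,0))
E
```

```text
[{'n': 1322, 'px': [585.0, 106.0], 'mean': [0.5572, 0.0522], 'c': [0.5574, 0.0493], 'wh': [30.5, 54.8], 'ang': 5.5}, {'n': 5279, 'px': [612.0, 114.0], 'mean': [0.569, 0.0495], 'c': [0.5742, 0.0504], 'wh': [34.1, 34.9], 'ang': 50.6}, {'n': 499, 'px': [319.0, 216.0], 'mean': [0.4519, 0.0066], 'c': [0.4517, 0.0067], 'wh': [47.6, 1.9], 'ang': 0.1}, {'n': 8091, 'px': [319.0, 266.0], 'mean': [0.452, -0.0183], 'c': [0.4519, -0.0196], 'wh': [45.3, 44.1], 'ang': 0.1}]
tray [(0.91, [0.451, 0.044, 0.002])]
stand_1 [(0.97, [0.607, 0.052, -0.002])]
pos [ 0.4547 -0.0221  0.1351] yaw -0.04 open 0.579 grip 41.7 t 4.5
[0.0001, 0.0001, 0.1241] -0.0
```

View pics/w2.png

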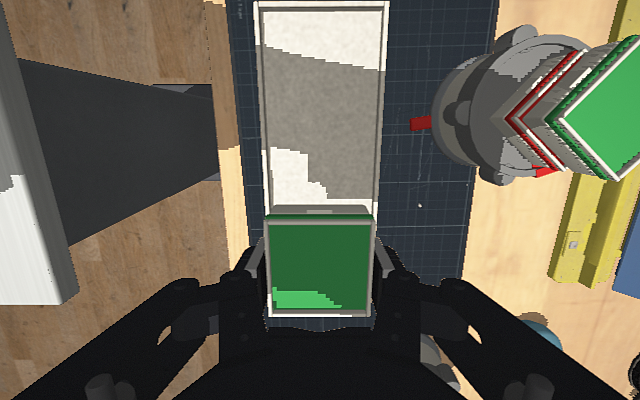

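Call:
jog_arm:
  rows:
    - [0.6, [0, 0, 0.05], [0, 0, 0]]
    - [0.6, [0, 0, 0.095], [0, 0, 0]]
    - [0.6, [0, 0, 0.115], [0, 0, 0]]
    - [0.6, [0, 0, 0.124], [0, 0, 0]]
    - [0.6, [0, 0, 0.124], [0, 0, 0]]
    - [0.27, [0, 0, 0.124], [0, 0, 0]]
    - [0.27, [0, 0, 0.124], [0, 0, 0]]
    - [0.27, [0, 0, 0.1], [0, 0, 0]]
    - [0.27, [0, 0, 0.05], [0, 0, 0]]
    - [0, [0, 0, 0.0], [0, 0, 0]]
    - [0, [0, 0, -0.05], [0, 0, 0]]
    - [0, [0, 0, -0.05], [0, 0, 0]]

```text
t: 6.05
position: [0.4568, -0.0218, 0.1883]
ee_rot: [0.707, 0.707, 0.003, 0.003]
contact_force: [0.3, 0.4, 0.5]
opening: 1.001
grip_force: 0.0
```

Run:
```python
from h import *
im,p=shot('wrist','w3.png'); print(blobs(im,p,'green',.034)); print(blobs(im,p,'green',.13))
obj('wrist',['tray','spare_1']); go((.604,.0518,.2,-39.4),(.604,.0518,.105,-39.4))
```

```text
[{'n': 450, 'px': [504.0, 110.0], 'mean': [0.6473, 0.0574], 'c': [0.6476, 0.0517], 'wh': [54.1, 101.8], 'ang': 5.0}, {'n': 4259, 'px': [533.0, 113.0], 'mean': [0.6778, 0.055], 'c': [0.678, 0.0541], 'wh': [66.1, 65.9], 'ang': 50.5}, {'n': 1666, 'px': [316.0, 185.0], 'mean': [0.4539, -0.0211], 'c': [0.454, -0.022], 'wh': [45.7, 45.1], 'ang': 0.2}]
[{'n': 450, 'px': [504.0, 110.0], 'mean': [0.585, 0.054], 'c': [0.5852, 0.0501], 'wh': [36.6, 68.9], 'ang': 5.0}, {'n': 4259, 'px': [533.0, 113.0], 'mean': [0.6057, 0.0524], 'c': [0.6058, 0.0518], 'wh': [44.7, 44.6], 'ang': 50.5}, {'n': 1666, 'px': [316.0, 185.0], 'mean': [0.4542, 0.0009], 'c': [0.4542, 0.0003], 'wh': [31.0, 30.5], 'ang': 0.2}]
tray [(0.79, [0.449, 0.04, 0.001])]
spare_1 [(0.93, [0.451, -0.021, 0.004]), (0.67, [0.607, 0.052, 0.096])]
pos [ 0.4534 -0.0218  0.1837] yaw -0.01 open 1.001 grip 0.0 t 6.2
[0.0736, 0.1506, -0.0165] 39.4
[0.0736, 0.1507, 0.0785] 39.4
```

Call:
jog_arm:
  rows:
    - [0, [0.02, 0.04, -0.015], [0, 0, -10.6]]
    - [0, [0.04, 0.08, -0.015], [0, 0, -21.2]]
    - [0, [0.06, 0.12, -0.015], [0, 0, -31.8]]
    - [0, [0.074, 0.15, -0.015], [0, 0, -42.4]]
    - [0, [0.074, 0.15, -0.01], [0, 0, -50.6]]
    - [0, [0.074, 0.15, 0.02], [0, 0, -50.6]]
    - [0, [0.074, 0.15, 0.06], [0, 0, -50.6]]
    - [0, [0.074, 0.15, 0.08], [0, 0, -50.6]]
    - [0, [0.074, 0.15, 0.08], [0, 0, -50.6]]
    - [0.6, [0.074, 0.15, 0.08], [0, 0, -50.6]]
    - [0.6, [0.074, 0.15, 0.08], [0, 0, -50.6]]
    - [0.6, [0.074, 0.15, 0.08], [0, 0, -50.6]]

```text
t: 7.7
position: [0.6052, 0.0524, 0.1059]
ee_rot: [0.337, 0.941, 0.001, 0.001]
contact_force: [0.6, -0.5, 4.0]
opening: 0.579
grip_force: 42.0
```

Call:
jog_arm:
  rows:
    - [0.6, [0, 0, 0], [0, 0, 0]]
    - [0.6, [0, 0, 0], [0, 0, 0]]
    - [0.6, [0, 0, -0.02], [0, 0, 0]]
    - [0.6, [0, 0, -0.05], [0, 0, 0]]
    - [0.6, [0, 0, -0.09], [0, 0, 0]]
    - [0.6, [0, 0, -0.09], [0, 0, 0]]

```text
t: 8.45
position: [0.6063, 0.0526, 0.199]
ee_rot: [0.337, 0.941, 0.002, 0.003]
contact_force: [0.9, -0.2, -1.6]
opening: 0.581
grip_force: 41.7
```

Run:
```python
from h import *
im,p=shot('wrist','w4.png'); print(blobs(im,p,'green',.19))
obj('wrist',['tray']);obj('scene',['tray']); go((.455,.039,.14,0),(.455,.039,.011,0))
```

```text
[{'n': 184, 'px': [593.0, 69.0], 'mean': [0.6193, 0.2182], 'c': [0.6185, 0.2162], 'wh': [22.5, 3.2], 'ang': 72.8}, {'n': 134, 'px': [193.0, 117.0], 'mean': [0.5081, 0.0458], 'c': [0.5088, 0.0451], 'wh': [16.8, 33.7], 'ang': 46.8}, {'n': 1885, 'px': [174.0, 119.0], 'mean': [0.5021, 0.0377], 'c': [0.5023, 0.0376], 'wh': [22.4, 22.3], 'ang': 89.8}, {'n': 579, 'px': [602.0, 111.0], 'mean': [0.6415, 0.2136], 'c': [0.6404, 0.2126], 'wh': [44.6, 4.0], 'ang': 43.1}, {'n': 67, 'px': [2.0, 216.0], 'mean': [0.476, -0.0784], 'c': [0.4771, -0.0789], 'wh': [3.8, 10.9], 'ang': 32.7}, {'n': 453, 'px': [321.0, 222.0], 'mean': [0.5958, 0.061], 'c': [0.5951, 0.0599], 'wh': [61.9, 2.5], 'ang': 50.5}, {'n': 7911, 'px': [319.0, 271.0], 'mean': [0.6205, 0.039], 'c': [0.6215, 0.0382], 'wh': [59.0, 57.1], 'ang': 50.4}]
tray [(0.71, [0.45, 0.038, -0.001]), (0.43, [0.523, 0.243, -0.001])]
tray [(0.8, [0.452, 0.041, -0.0])]
pos [0.6035 0.0521 0.1942] yaw 50.59 open 0.58 grip 41.7 t 8.6
[0.1064, -0.1043, 0.0543] 50.6
[0.1063, -0.1042, 0.1833] 50.6
```

View pics/w4.png

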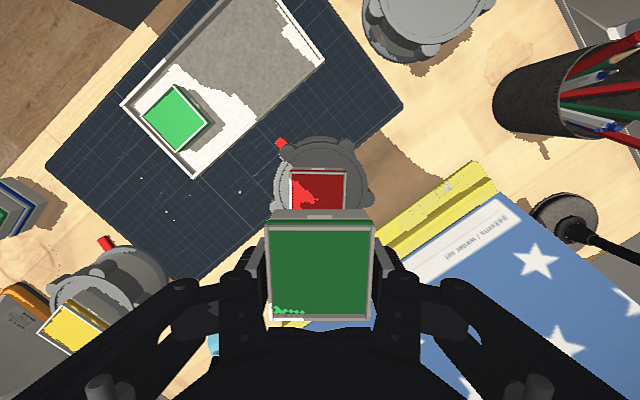

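Call:
jog_arm:
  rows:
    - [0.6, [0.02, -0.02, 0], [0, 0, 10.6]]
    - [0.6, [0.05, -0.05, 0], [0, 0, 21.2]]
    - [0.6, [0.08, -0.08, 0.02], [0, 0, 31.8]]
    - [0.6, [0.1063, -0.1042, 0.05], [0, 0, 42.4]]
    - [0.6, [0.1063, -0.1042, 0.09], [0, 0, 50.6]]
    - [0.6, [0.1063, -0.1042, 0.13], [0, 0, 50.6]]
    - [0.6, [0.1063, -0.1042, 0.13], [0, 0, 50.6]]

```text
t: 9.48
position: [0.4526, 0.0388, 0.0616]
ee_rot: [0.707, 0.707, -0.003, -0.002]
contact_force: [0.6, 0.4, -0.3]
opening: 0.575
grip_force: 47.5
```

Run:
```python
from h import *
im,p=shot('wrist'); print(blobs(im,p,'green',.088,1000),blobs(im,p,'green',.034,1000))
obj('wrist',['tray']); go((.455,.039,.011,0))
```

```text
[{'n': 7916, 'px': [319.0, 271.0], 'mean': [0.4518, 0.0391], 'c': [0.4518, 0.0381], 'wh': [45.3, 43.7], 'ang': 0.2}] [{'n': 7916, 'px': [319.0, 271.0], 'mean': [0.4513, 0.0072], 'c': [0.4513, 0.0057], 'wh': [66.3, 64.1], 'ang': 0.2}]
tray [(0.68, [0.456, 0.037, 0.003])]
pos [0.4557 0.0392 0.0644] yaw 0.01 open 0.581 grip 47.5 t 9.6
[-0.0002, -0.0006, 0.0534] 0.0
```

Call:
jog_arm:
  rows:
    - [0.6, [0, 0, 0.03], [0, 0, 0]]
    - [0.6, [0, 0, 0.045], [0, 0, 0]]
    - [0.6, [0, 0, 0.053], [0, 0, 0]]
    - [0.6, [0, 0, 0.053], [0, 0, 0]]
    - [0.27, [0, 0, 0.053], [0, 0, 0]]
    - [0.27, [0, 0, 0.053], [0, 0, 0]]
    - [0.27, [0, 0, 0.03], [0, 0, 0]]
    - [0.27, [0, 0, -0.02], [0, 0, 0]]
    - [0, [0, 0, -0.08], [0, 0, 0]]
    - [0, [-0.06, -0.02, -0.1], [0, 0, 0]]
    - [0, [-0.12, -0.04, -0.1], [0, 0, 0]]

```text
t: 10.95
position: [0.4183, -0.0776, 0.1665]
ee_rot: [0.706, 0.708, 0.002, 0.002]
contact_force: [0.2, 0.3, -0.5]
opening: 1.001
grip_force: 0.0
```

Call:
jog_arm:
  rows:
    - [0, [-0.06, -0.01, 0], [0, 0, 0]]
    - [0, [-0.12, -0.02, 0], [0, 0, 0]]
    - [0, [-0.15, -0.026, 0], [0, 0, 0]]
    - [0, [-0.15, -0.026, 0], [0, 0, 0]]
    - [0, [-0.15, -0.026, 0], [0, 0, 0]]

```text
t: 11.58
position: [0.3912, -0.2258, 0.1642]
ee_rot: [0.707, 0.707, 0.0, -0.0]
contact_force: [-0.2, 0.5, 0.5]
opening: 1.0
grip_force: 0.0
```

Run:
```python
from h import *
im,p=shot('wrist','w5.png'); print(blobs(im,p,'green',.06)); print(blobs(im,p,'yellow',.1)); go((.3894,-.2567,.1,9.2),(.3894,-.2567,.0355,9.2))
```

```text
[{'n': 92, 'px': [316.0, 203.0], 'mean': [0.3869, -0.2305], 'c': [0.3867, -0.2306], 'wh': [48.4, 1.7], 'ang': 9.3}, {'n': 2085, 'px': [320.0, 229.0], 'mean': [0.3906, -0.2561], 'c': [0.3905, -0.2567], 'wh': [45.7, 44.9], 'ang': 9.3}]
[{'n': 277, 'px': [635.0, 68.0], 'mean': [0.6064, -0.1219], 'c': [0.6048, -0.1197], 'wh': [6.6, 26.7], 'ang': 17.7}, {'n': 416, 'px': [500.0, 214.0], 'mean': [0.5329, -0.228], 'c': [0.5353, -0.2257], 'wh': [69.2, 37.4], 'ang': 50.4}, {'n': 2881, 'px': [522.0, 226.0], 'mean': [0.5522, -0.2377], 'c': [0.5523, -0.2383], 'wh': [44.0, 44.9], 'ang': 5.0}]
pos [ 0.3914 -0.2254  0.1642] yaw 0.1 open 1.003 grip 0.0 t 11.6
[-0.0313, -0.002, 0.0641] -9.1
[-0.0314, -0.002, 0.1286] -9.1
```

Call:
jog_arm:
  rows:
    - [0, [-0.031, -0.001, 0.03], [0, 0, -9.2]]
    - [0, [-0.031, -0.001, 0.08], [0, 0, -9.2]]
    - [0, [-0.031, -0.001, 0.115], [0, 0, -9.2]]
    - [0, [-0.031, -0.001, 0.1286], [0, 0, -9.2]]
    - [0, [-0.031, -0.001, 0.1286], [0, 0, -9.2]]
    - [0.6, [-0.031, -0.001, 0.1286], [0, 0, -9.2]]
    - [0.6, [-0.031, -0.001, 0.1286], [0, 0, -9.2]]
    - [0.6, [-0.031, -0.001, 0.1286], [0, 0, -9.2]]
    - [0.6, [-0.031, -0.001, 0.1286], [0, 0, -9.2]]
    - [0.6, [-0.031, -0.001, 0.1286], [0, 0, -9.2]]

```text
t: 12.88
position: [0.3912, -0.258, 0.037]
ee_rot: [0.648, 0.762, 0.0, 0.001]
contact_force: [-0.3, 1.3, 5.9]
opening: 0.576
grip_force: 41.1
```

Call:
jog_arm:
  rows:
    - [0.6, [0, 0, -0.02], [0, 0, 0]]
    - [0.6, [0, 0, -0.06], [0, 0, 0]]
    - [0.6, [0.02, 0, -0.09], [0, 0, 0]]
    - [0.6, [0.07, 0.02, -0.09], [0, 0, 9.2]]
    - [0.6, [0.13, 0.03, -0.09], [0, 0, 9.2]]
    - [0.6, [0.19, 0.05, -0.09], [0, 0, 9.2]]
    - [0.6, [0.19, 0.05, -0.09], [0, 0, 9.2]]
    - [0.6, [0.19, 0.05, -0.09], [0, 0, 9.2]]

```text
t: 13.88
position: [0.4093, -0.0623, 0.1261]
ee_rot: [0.707, 0.707, 0.0, 0.0]
contact_force: [-0.0, -0.6, -1.0]
opening: 0.58
grip_force: 42.1
```

Run:
```python
from h import *
im,p=shot('wrist','w6.png'); print(blobs(im,p,'green',.034,500));print(blobs(im,p,'green',.155,500))
obj('wrist',['tray']); obj('scene',['tray']); go((.455,.1,.14,0),(.455,.1,.011,0))
```

```text
[{'n': 3744, 'px': [380.0, 77.0], 'mean': [0.4563, 0.0394], 'c': [0.4565, 0.0387], 'wh': [46.1, 45.6], 'ang': 0.0}, {'n': 2991, 'px': [374.0, 154.0], 'mean': [0.4549, -0.0201], 'c': [0.4549, -0.0207], 'wh': [45.8, 45.2], 'ang': 0.0}, {'n': 7918, 'px': [319.0, 264.0], 'mean': [0.4083, -0.1245], 'c': [0.4082, -0.127], 'wh': [90.7, 88.0], 'ang': 0.0}]
[{'n': 3744, 'px': [380.0, 77.0], 'mean': [0.4316, 0.0225], 'c': [0.4316, 0.0221], 'wh': [22.3, 22.1], 'ang': 0.0}, {'n': 2991, 'px': [374.0, 154.0], 'mean': [0.4309, -0.0064], 'c': [0.4309, -0.0067], 'wh': [22.2, 21.9], 'ang': 0.0}, {'n': 7918, 'px': [319.0, 264.0], 'mean': [0.4083, -0.0569], 'c': [0.4083, -0.0581], 'wh': [43.9, 42.6], 'ang': 0.0}]
tray []
tray [(0.8, [0.452, 0.041, -0.0])]
pos [ 0.409  -0.0635  0.1258] yaw -0.16 open 0.578 grip 42.1 t 14.0
[0.1636, 0.0455, -0.0143] -0.2
[0.1636, 0.0455, 0.1147] -0.2
```

View pics/w6.png

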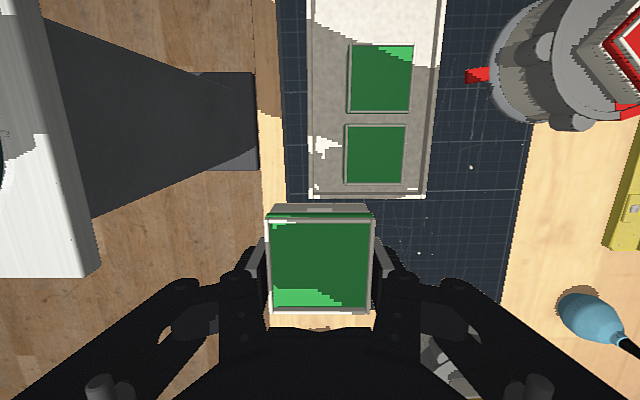

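Call:
jog_arm:
  rows:
    - [0.6, [0.05, 0.015, -0.015], [0, 0, 0]]
    - [0.6, [0.1, 0.03, -0.015], [0, 0, 0]]
    - [0.6, [0.15, 0.045, -0.015], [0, 0, 0]]
    - [0.6, [0.164, 0.0455, -0.01], [0, 0, 0]]
    - [0.6, [0.164, 0.0455, 0.03], [0, 0, 0]]
    - [0.6, [0.164, 0.0455, 0.06], [0, 0, 0]]
    - [0.6, [0.164, 0.0455, 0.06], [0, 0, 0]]

```text
t: 14.9
position: [0.4528, 0.0997, 0.0637]
ee_rot: [0.708, 0.706, -0.003, -0.001]
contact_force: [1.0, -0.9, 0.0]
opening: 0.578
grip_force: 42.0
```

Run:
```python
from h import *
im,p=shot('wrist','w7.png'); print(blobs(im,p,'green',.088,1000))
for v in (100,150): 
    r=im[v].astype(int).sum(1); print(np.where(np.abs(np.diff(r))>120)[0])
obj('wrist',['tray']); go((.455,.1,.011,0))
```

```text
[{'n': 7899, 'px': [319.0, 264.0], 'mean': [0.4519, 0.1025], 'c': [0.4519, 0.1015], 'wh': [43.8, 45.6], 'ang': 90.0}]
[176 177 187 312 313 336 413 418 428 536 537]
[ 17 208 529 530]
tray []
pos [0.455  0.1008 0.066 ] yaw -0.12 open 0.576 grip 42.0 t 15.0
[-0.0008, 0.0, 0.055] -0.1
```

Call:
jog_arm:
  rows:
    - [0.6, [0, 0, 0.03], [0, 0, 0]]
    - [0.6, [0, 0, 0.045], [0, 0, 0]]
    - [0.6, [0, 0, 0.055], [0, 0, 0]]
    - [0.6, [0, 0, 0.055], [0, 0, 0]]
    - [0.27, [0, 0, 0.055], [0, 0, 0]]
    - [0.27, [0, 0, 0.055], [0, 0, 0]]
    - [0.27, [0, 0, 0.03], [0, 0, 0]]
    - [0.27, [0, 0, -0.02], [0, 0, 0]]
    - [0, [-0.03, 0, -0.08], [0, 0, 0]]
    - [0, [-0.05, 0, -0.1], [0, 0, 0]]
    - [0, [-0.05, 0, -0.1], [0, 0, 0]]

```text
t: 16.38
position: [0.4561, 0.0506, 0.1676]
ee_rot: [0.708, 0.706, 0.002, 0.002]
contact_force: [-0.7, 0.0, 0.6]
opening: 0.999
grip_force: 0.0
```

Run:
```python
from h import *
im,p=shot('wrist','w8.png'); print(blobs(im,p,'green',.034,500)); print(get_state()['position'])
obj('wrist',['tray','stand_3','pot_3_label']); go((.391,-.2265,.165,9.2))
print('blue.073',blobs(im,p,'blue',.073,20),'red.02',blobs(im,p,'red',.02,20))
```

```text
[{'n': 2249, 'px': [317.0, 137.0], 'mean': [0.4541, 0.1041], 'c': [0.4541, 0.1031], 'wh': [45.8, 45.7], 'ang': 89.8}, {'n': 1850, 'px': [319.0, 203.0], 'mean': [0.4554, 0.0369], 'c': [0.4554, 0.0369], 'wh': [45.7, 45.9], 'ang': 89.7}, {'n': 1536, 'px': [318.0, 255.0], 'mean': [0.4539, -0.0224], 'c': [0.4539, -0.0228], 'wh': [43.8, 45.7], 'ang': 89.7}]
[0.45500117 0.0516701  0.16622797]
tray []
stand_3 [(0.87, [0.606, 0.057, -0.004])]
pot_3_label []
pos [0.4538 0.0527 0.1644] yaw 0.07 open 0.999 grip 0.0 t 16.6
[-0.2791, -0.0631, -0.0004] -9.1
blue.073 [{'n': 24, 'px': [634.0, 58.0], 'mean': [0.702, 0.1662], 'c': [0.702, 0.1653], 'wh': [12.8, 1.0], 'ang': 86.7}] red.02 [{'n': 210, 'px': [332.0, 5.0], 'mean': [0.4679, 0.2211], 'c': [0.468, 0.2205], 'wh': [8.7, 18.2], 'ang': 89.9}, {'n': 339, 'px': [481.0, 197.0], 'mean': [0.632, 0.0392], 'c': [0.632, 0.0267], 'wh': [48.1, 93.8], 'ang': 2.1}, {'n': 2973, 'px': [505.0, 208.0], 'mean': [0.6607, 0.0262], 'c': [0.6608, 0.0254], 'wh': [63.5, 60.6], 'ang': 49.5}, {'n': 185, 'px': [399.0, 188.0], 'mean': [0.5419, 0.0494], 'c': [0.542, 0.0494], 'wh': [18.8, 12.0], 'ang': 9.6}]
```

View pics/w8.png

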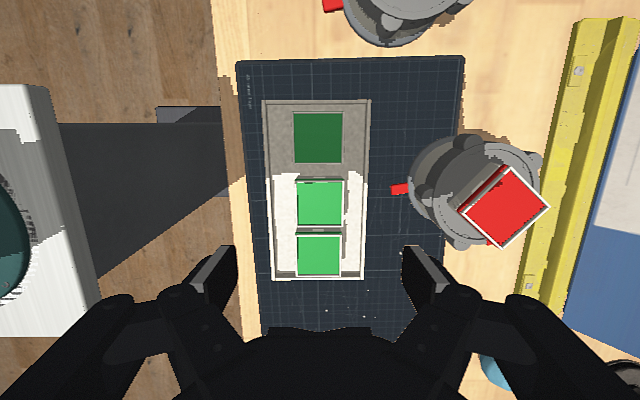

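Call:
jog_arm:
  rows:
    - [0, [-0.06, -0.015, 0], [0, 0, -9.2]]
    - [0, [-0.12, -0.03, 0], [0, 0, -9.2]]
    - [0, [-0.18, -0.045, 0], [0, 0, -9.2]]
    - [0, [-0.24, -0.06, 0], [0, 0, -9.2]]
    - [0, [-0.278, -0.063, 0], [0, 0, -9.2]]
    - [0, [-0.278, -0.063, 0], [0, 0, -9.2]]
    - [0, [-0.278, -0.063, 0], [0, 0, -9.2]]

```text
t: 17.45
position: [0.3915, -0.2246, 0.1646]
ee_rot: [0.648, 0.762, -0.0, -0.001]
contact_force: [0.3, 1.4, -0.3]
opening: 1.0
grip_force: 0.0
```

Run:
```python
from h import *
im,p=shot('wrist'); b=blobs(im,p,'blue',.03,400); print(b)
go((*b[-1]['c'],.006,b[-1]['ang']))
```

```text
[{'n': 1716, 'px': [316.0, 219.0], 'mean': [0.3914, -0.2564], 'c': [0.3914, -0.2564], 'wh': [45.6, 45.1], 'ang': 9.4}]
pos [ 0.3917 -0.2242  0.1648] yaw 9.35 open 0.999 grip 0.0 t 17.5
[-0.0319, -0.0053, 0.1587] -0.1
```

Call:
jog_arm:
  rows:
    - [0, [-0.032, -0.005, 0.05], [0, 0, 0]]
    - [0, [-0.032, -0.005, 0.1], [0, 0, 0]]
    - [0, [-0.032, -0.005, 0.14], [0, 0, 0]]
    - [0, [-0.032, -0.005, 0.1585], [0, 0, 0]]
    - [0, [-0.032, -0.005, 0.1585], [0, 0, 0]]
    - [0.6, [-0.032, -0.005, 0.1585], [0, 0, 0]]
    - [0.6, [-0.032, -0.005, 0.1585], [0, 0, 0]]
    - [0.6, [-0.032, -0.005, 0.1585], [0, 0, 0]]
    - [0.6, [-0.032, -0.005, 0.1585], [0, 0, 0]]
    - [0.6, [-0.032, -0.005, 0.14], [0, 0, 0]]
    - [0.6, [-0.032, -0.005, 0.09], [0, 0, 0]]
    - [0.6, [-0.032, -0.005, 0.03], [0, 0, 0]]

```text
t: 19.0
position: [0.3911, -0.258, 0.1368]
ee_rot: [0.648, 0.761, -0.0, -0.001]
contact_force: [0.6, -1.1, -0.5]
opening: 0.578
grip_force: 41.8
```

Call:
jog_arm:
  rows:
    - [0.6, [0.05, 0.02, -0.04], [0, 0, 9.2]]
    - [0.6, [0.11, 0.05, -0.04], [0, 0, 9.2]]
    - [0.6, [0.17, 0.08, -0.04], [0, 0, 9.2]]
    - [0.6, [0.23, 0.11, -0.04], [0, 0, 9.2]]
    - [0.6, [0.29, 0.14, -0.04], [0, 0, 9.2]]
    - [0.6, [0.35, 0.17, -0.04], [0, 0, 9.2]]
    - [0.6, [0.41, 0.19, -0.04], [0, 0, 9.2]]
    - [0.6, [0.45, 0.2, -0.04], [0, 0, 9.2]]
    - [0.6, [0.45, 0.2, -0.04], [0, 0, 9.2]]
    - [0.6, [0.45, 0.2, -0.04], [0, 0, 9.2]]

```text
t: 20.25
position: [0.517, 0.2177, 0.1756]
ee_rot: [0.707, 0.707, -0.0, 0.0]
contact_force: [-0.3, -1.2, -1.1]
opening: 0.577
grip_force: 41.8
```

Run:
```python
from h import *
im,p=shot('wrist','w9.png'); print('blue',blobs(im,p,'blue',.073,20)); print('red',blobs(im,p,'red',.02,20))
obj('wrist',['stand_3','pot_3_lid','pot_3_label','dropper_bottle']); go((.525,.243,.13,0),(.525,.243,.077,0))
```

```text
blue [{'n': 401, 'px': [296.0, 149.0], 'mean': [0.4954, 0.2627], 'c': [0.4954, 0.2626], 'wh': [15.9, 19.3], 'ang': 55.6}, {'n': 67, 'px': [525.0, 147.0], 'mean': [0.6962, 0.2648], 'c': [0.6965, 0.2646], 'wh': [7.2, 8.2], 'ang': 50.6}, {'n': 68, 'px': [549.0, 167.0], 'mean': [0.7209, 0.247], 'c': [0.722, 0.2466], 'wh': [2.0, 41.2], 'ang': 63.5}, {'n': 132, 'px': [582.0, 174.0], 'mean': [0.7516, 0.2411], 'c': [0.7517, 0.2402], 'wh': [9.5, 15.3], 'ang': 53.8}, {'n': 525, 'px': [319.0, 212.0], 'mean': [0.5158, 0.2048], 'c': [0.5158, 0.2048], 'wh': [99.2, 3.9], 'ang': 0.1}, {'n': 7861, 'px': [319.0, 261.0], 'mean': [0.5159, 0.1529], 'c': [0.5159, 0.1508], 'wh': [93.4, 90.1], 'ang': 0.1}]
red [{'n': 839, 'px': [532.0, 90.0], 'mean': [0.7294, 0.3167], 'c': [0.732, 0.3166], 'wh': [84.6, 13.3], 'ang': 22.8}, {'n': 1350, 'px': [572.0, 138.0], 'mean': [0.7826, 0.2693], 'c': [0.7772, 0.2713], 'wh': [10.9, 171.5], 'ang': 77.6}, {'n': 51, 'px': [342.0, 312.0], 'mean': [0.5446, 0.0529], 'c': [0.5451, 0.0527], 'wh': [17.8, 4.5], 'ang': 0.1}, {'n': 57, 'px': [430.0, 355.0], 'mean': [0.6645, -0.0134], 'c': [0.6649, -0.0136], 'wh': [3.4, 40.0], 'ang': 49.1}, {'n': 156, 'px': [427.0, 363.0], 'mean': [0.6623, -0.0273], 'c': [0.6605, -0.0262], 'wh': [11.5, 35.1], 'ang': 48.5}]
stand_3 [(0.75, [0.53, 0.241, -0.0]), (0.64, [0.605, 0.052, -0.0]), (0.58, [0.525, 0.237, 0.068])]
pot_3_lid [(0.71, [0.526, 0.237, 0.069])]
pot_3_label [(0.77, [0.488, 0.27, 0.027])]
dropper_bottle [(0.69, [0.457, 0.377, 0.003])]
pos [0.5176 0.216  0.1758] yaw -0.15 open 0.579 grip 41.8 t 20.5
[0.0271, 0.0074, 0.0458] -0.2
[0.0271, 0.0073, 0.0988] -0.2
```

View pics/w9.png

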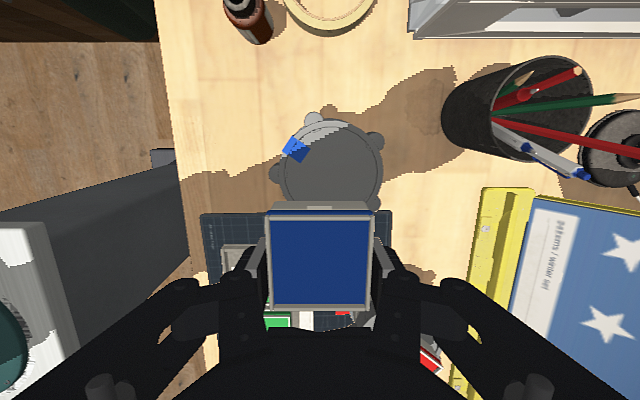

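Call:
jog_arm:
  rows:
    - [0.6, [0.025, 0.009, 0], [0, 0, 0]]
    - [0.6, [0.025, 0.009, 0.04], [0, 0, 0]]
    - [0.6, [0.025, 0.009, 0.08], [0, 0, 0]]
    - [0.6, [0.025, 0.009, 0.093], [0, 0, 0]]
    - [0.6, [0.025, 0.009, 0.0985], [0, 0, 0]]
    - [0.6, [0.025, 0.009, 0.0985], [0, 0, 0]]
    - [0.27, [0.025, 0.009, 0.0985], [0, 0, 0]]
    - [0.27, [0.025, 0.009, 0.0985], [0, 0, 0]]
    - [0.27, [0.025, 0.009, 0.07], [0, 0, 0]]
    - [0, [0.025, 0.009, 0.02], [0, 0, 0]]
    - [0, [-0.02, 0.009, -0.01], [0, 0, 0]]
    - [0, [-0.02, 0.009, -0.01], [0, 0, 0]]

```text
t: 22.0
position: [0.5287, 0.1946, 0.1887]
ee_rot: [0.709, 0.705, 0.002, 0.002]
contact_force: [0.1, 0.1, -0.3]
opening: 1.004
grip_force: 0.0
```

Run:
```python
from h import *
im,p=shot('wrist','w10.png'); print('blue.1',blobs(im,p,'blue',.1,100)); print('blue.073',blobs(im,p,'blue',.073,100));print('red',blobs(im,p,'red',.02,30))
obj('wrist',['stand_3','pot_3_lid','sample_3','pot_3_label']); go()
im,p=shot('scene'); obj('scene',['tray','stand_1','dropper_bottle'])
```

```text
blue.1 [{'n': 251, 'px': [279.0, 121.0], 'mean': [0.4959, 0.2633], 'c': [0.498, 0.2629], 'wh': [13.9, 16.1], 'ang': 55.0}, {'n': 3177, 'px': [317.0, 143.0], 'mean': [0.5265, 0.246], 'c': [0.5265, 0.2454], 'wh': [45.2, 45.9], 'ang': 89.7}, {'n': 106, 'px': [554.0, 135.0], 'mean': [0.7204, 0.2516], 'c': [0.7202, 0.2513], 'wh': [7.6, 13.0], 'ang': 59.0}]
blue.073 [{'n': 251, 'px': [279.0, 121.0], 'mean': [0.4922, 0.2633], 'c': [0.4946, 0.2629], 'wh': [15.5, 18.0], 'ang': 55.0}, {'n': 3177, 'px': [317.0, 143.0], 'mean': [0.5264, 0.244], 'c': [0.5264, 0.2433], 'wh': [50.5, 51.2], 'ang': 89.7}, {'n': 106, 'px': [554.0, 135.0], 'mean': [0.7429, 0.2502], 'c': [0.7428, 0.2499], 'wh': [8.5, 14.5], 'ang': 59.0}]
red [{'n': 1018, 'px': [503.0, 62.0], 'mean': [0.7183, 0.3207], 'c': [0.7209, 0.3255], 'wh': [84.3, 19.3], 'ang': 29.2}, {'n': 1470, 'px': [568.0, 108.0], 'mean': [0.7968, 0.2754], 'c': [0.7856, 0.2777], 'wh': [11.6, 187.6], 'ang': 82.2}, {'n': 123, 'px': [332.0, 289.0], 'mean': [0.5449, 0.0556], 'c': [0.545, 0.0557], 'wh': [16.8, 13.3], 'ang': 0.1}, {'n': 154, 'px': [387.0, 316.0], 'mean': [0.618, 0.0138], 'c': [0.6191, 0.0144], 'wh': [55.4, 29.3], 'ang': 13.4}, {'n': 548, 'px': [391.0, 328.0], 'mean': [0.6249, -0.0068], 'c': [0.6254, -0.0095], 'wh': [43.5, 33.4], 'ang': 49.0}]
stand_3 [(0.91, [0.604, 0.054, -0.002])]
pot_3_lid []
sample_3 [(0.87, [0.599, 0.056, 0.064]), (0.74, [0.528, 0.249, 0.074])]
pot_3_label [(0.6, [0.452, 0.108, 0.003])]
pos [0.5256 0.1987 0.1847] yaw 0.09 open 0.999 grip 0.0 t 22.2
tray [(0.83, [0.453, 0.041, -0.001]), (0.27, [0.489, 0.273, 0.029])]
stand_1 [(0.93, [0.606, 0.057, -0.001]), (0.83, [0.55, -0.231, -0.001]), (0.77, [0.529, 0.243, 0.001])]
dropper_bottle [(0.61, [0.452, 0.382, 0.003]), (0.38, [0.488, 0.272, 0.029])]
```

View pics/w10.png

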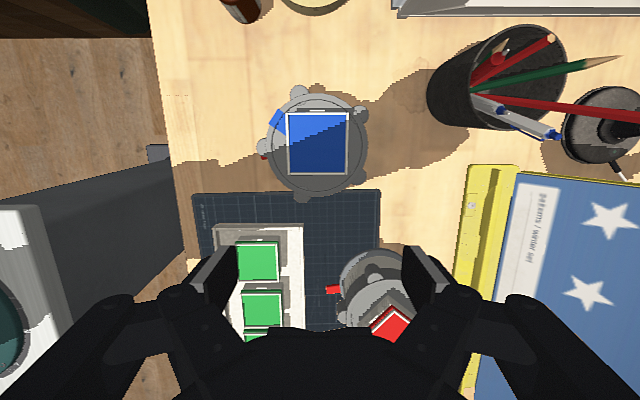

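Call:
jog_arm:
  rows:
    - [0, [0.02, -0.04, -0.02], [0, 0, 0]]
    - [0, [0.03, -0.07, -0.02], [0, 0, 0]]
    - [0, [0.03, -0.07, -0.02], [0, 0, 0]]
    - [0, [0.03, -0.07, -0.02], [0, 0, 0]]
    - [0, [0.03, -0.07, -0.02], [0, 0, 0]]

```text
t: 23.08
position: [0.4572, 0.2272, 0.2054]
ee_rot: [0.708, 0.707, -0.0, 0.0]
contact_force: [-0.3, 0.6, -0.4]
opening: 1.0
grip_force: 0.0
```

```bash
cat >> h.py <<'E'
import pickle
def snap(name):
    im,p=shot('wrist',name+'.png'); pickle.dump((im,p),open(name+'.pkl','wb')); return im,p
def ortho(im,p,c,z,half=.08,res=.0005):
    n=int(2*half/res); g=(np.arange(n)-n/2)*res
    X,Y=np.meshgrid(c[0]+g,c[1]+g)              # row index grows with +y
    E=np.array(p['extrinsics']); P=np.stack([X,Y,np.full_like(X,z)],-1)-E[:3,3]; C=P@E[:3,:3]
    return cv2.remap(im,(p['cx']+f(p)*C[...,0]/C[...,2]).astype(np.float32),(p['cy']+f(p)*C[...,1]/C[...,2]).astype(np.float32),cv2.INTER_LINEAR)
def lidfit(im,p,c,rng=.006):
    g=cv2.GaussianBlur(cv2.cvtColor(ortho(im,p,c,.071),cv2.COLOR_RGB2GRAY),(0,0),2.5).astype(np.float32)
    gx,gy=cv2.Sobel(g,cv2.CV_32F,1,0),cv2.Sobel(g,cv2.CV_32F,0,1); n=g.shape[0]
    a=np.radians(np.arange(0,360,1.)); best=(-1,)
    d=(a+np.pi/5)%(2*np.pi/5)-np.pi/5          # offset to nearest lobe
    s=48*np.sin(d); lob=np.abs(s)<9; r=np.where(lob,48*np.cos(d)+np.sqrt(np.maximum(81-s*s,0)),47.5)
    r=np.maximum(r,47.5)/1000; xs,ys=r*np.cos(a),r*np.sin(a)
    nx,ny=np.gradient(ys),-np.gradient(xs); L=np.hypot(nx,ny); nx,ny=nx/L,ny/L; w=L/L.sum()
    st=np.arange(-rng,rng+1e-6,.001)
    for th in np.radians(np.arange(0,72,1.)):
        C,S=np.cos(th),np.sin(th); X=C*xs-S*ys;Y=S*xs+C*ys; NX=C*nx-S*ny;NY=S*nx+C*ny
        for dx in st:
            for dy in st:
                i=((Y+dy)/.0005+n/2).astype(int); j=((X+dx)/.0005+n/2).astype(int)
                q=(w*np.minimum(np.abs(gx[i,j]*NX+gy[i,j]*NY),60)).sum()
                if q>best[0]: best=(q,c[0]+dx,c[1]+dy,np.degrees(th))
    return best   # score, axis x,y, lobe angle mod 72
def az(c,q): return np.degrees(np.arctan2(q[1]-c[1],q[0]-c[0]))%360
def report(im,p,c,strip,fit=True):
    if fit:
        b=lidfit(im,p,c); print('lid fit',np.round(b,4)); c=b[1:3]
    for b in blobs(im,p,'red',.008,15):
        d=np.hypot(*(np.array(b['mean'])-c)); 
        if .04<d<.075: print(' mark? r',round(d,4),'az',round(az(c,b['mean']),1),b['n'],b['wh'],b['ang'],b['px'])
    for b in blobs(im,p,strip,.073,15):
        d=np.hypot(*(np.array(b['mean'])-c)); 
        if d<.06: print(' strip? r',round(d,4),'az',round(az(c,b['mean']),1),b['n'],b['wh'],b['px'])
E
python3 - <<'E'
from h import *
im,p=snap('v3'); report(im,p,(.528,.242),'blue'); go((.53,.03,.2,0),(.48,-.25,.2,0))
E
```

```text
lid fit [45.5297  0.526   0.24   36.    ]
 mark? r 0.0615 az 191.1 93 [12.7, 12.2] 11.5 [327.0, 177.0]
 strip? r 0.0428 az 143.7 409 [30.7, 25.0] [355.0, 153.0]
 strip? r 0.0267 az 138.2 30 [22.2, 3.7] [369.0, 161.0]
 strip? r 0.0354 az 51.3 31 [1.0, 26.6] [412.0, 151.0]
 strip? r 0.0088 az 2.0 2438 [50.5, 50.0] [397.0, 178.0]
 strip? r 0.0233 az 209.5 30 [30.5, 1.0] [368.0, 190.0]
pos [0.4571 0.2272 0.2054] yaw -0.08 open 1.0 grip 0.0 t 23.1
[-0.1971, 0.0732, 0.0054] -0.1
[-0.4772, 0.0236, 0.0055] -0.1
```

Call:
jog_arm:
  rows:
    - [0, [-0.06, 0.02, 0], [0, 0, 0]]
    - [0, [-0.12, 0.05, 0], [0, 0, 0]]
    - [0, [-0.18, 0.073, 0], [0, 0, 0]]
    - [0, [-0.197, 0.073, 0.005], [0, 0, 0]]
    - [0, [-0.197, 0.073, 0.005], [0, 0, 0]]
    - [0, [-0.197, 0.073, 0.005], [0, 0, 0]]
    - [0, [-0.197, 0.073, 0.005], [0, 0, 0]]

```text
t: 24.0
position: [0.5292, 0.0324, 0.2007]
ee_rot: [0.706, 0.708, 0.0, -0.0]
contact_force: [-0.1, -0.1, -0.4]
opening: 1.006
grip_force: 0.0
```

Run:
```python
from h import *
im,p=snap('v1'); report(im,p,(.605,.054),'red')
```

```text
lid fit [45.1874  0.604   0.055  38.    ]
 mark? r 0.0607 az 188.4 114 [15.8, 12.3] 0.1 [332.0, 168.0]
 strip? r 0.0175 az 144.8 88 [54.2, 1.6] [382.0, 160.0]
 strip? r 0.0114 az 311.8 2533 [50.9, 50.1] [403.0, 178.0]
 strip? r 0.0463 az 295.6 29 [10.6, 3.9] [412.0, 210.0]
```

Call:
jog_arm:
  rows:
    - [0, [-0.06, -0.01, 0], [0, 0, 0]]
    - [0, [-0.12, -0.02, 0], [0, 0, 0]]
    - [0, [-0.18, -0.03, 0], [0, 0, 0]]
    - [0, [-0.24, -0.04, 0], [0, 0, 0]]
    - [0, [-0.28, -0.05, 0], [0, 0, 0]]
    - [0, [-0.28, -0.05, 0], [0, 0, 0]]
    - [0, [-0.28, -0.05, 0], [0, 0, 0]]
    - [0, [-0.28, -0.05, 0], [0, 0, 0]]

```text
t: 25.05
position: [0.48, -0.2473, 0.2006]
ee_rot: [0.706, 0.708, 0.0, -0.0]
contact_force: [0.2, -0.5, -0.6]
opening: 1.002
grip_force: 0.0
```

Run:
```python
from h import *
im,p=snap('v2'); report(im,p,(.549,-.234),'yellow'); go()
a,b=[cv2.imread(f'pics/v{i}.png') for i in(1,2)]
cv2.imwrite('pics/v12.png',np.vstack([a[:300,60:],b[:300,60:]]))
```

```text
lid fit [41.7169  0.548  -0.235  52.    ]
 mark? r 0.0571 az 165.7 150 [11.9, 18.4] 74.3 [331.0, 158.0]
 strip? r 0.0117 az 95.4 107 [66.2, 30.0] [388.0, 169.0]
 strip? r 0.0144 az 322.3 2410 [50.6, 50.5] [399.0, 189.0]
 strip? r 0.0474 az 301.7 65 [17.5, 7.2] [410.0, 219.0]
pos [ 0.48   -0.2475  0.2006] yaw 0.17 open 1.002 grip 0.0 t 25.1
```

View pics/v12.png

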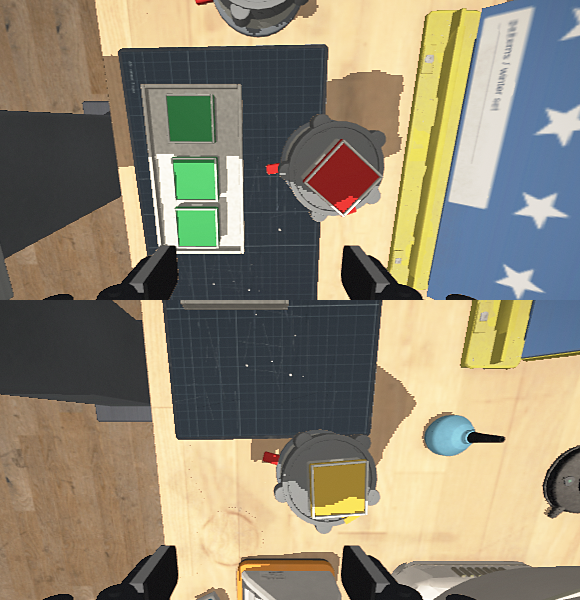

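```bash
cat >> h.py <<'E'
def arc(c,al,off,z=.056,Rr=.061):
    go(*[(c[0]+Rr*np.cos(np.radians(a)),c[1]+Rr*np.sin(np.radians(a)),z,a+off) for a in al])
E
python3 - <<'E'
from h import *
print(get_state()['joints'].round(2)); arc((.548,-.235),[160],-90,.2); arc((.548,-.235),[160],-90)
E
```

```text
[ 0.26  0.32  0.19  1.91 -0.08  0.92  0.49]
pos [ 0.48   -0.2475  0.2006] yaw 0.17 open 1.002 grip 0.0 t 25.1
[0.0334, 0.0108, 0.0007] -69.8
pos [ 0.48   -0.2475  0.2006] yaw 0.17 open 1.002 grip 0.0 t 25.1
[0.0333, 0.0107, 0.1447] -69.8
```

Call:
jog_arm:
  rows:
    - [1, [0.01, 0.003, 0], [0, 0, -10]]
    - [1, [0.02, 0.006, 0], [0, 0, -20]]
    - [1, [0.03, 0.01, 0], [0, 0, -30]]
    - [1, [0.0333, 0.0107, 0], [0, 0, -40]]
    - [1, [0.0333, 0.0107, 0], [0, 0, -50]]
    - [1, [0.0333, 0.0107, 0.02], [0, 0, -60]]
    - [1, [0.0333, 0.0107, 0.05], [0, 0, -69.8]]
    - [1, [0.0333, 0.0107, 0.09], [0, 0, -69.8]]
    - [1, [0.0333, 0.0107, 0.12], [0, 0, -69.8]]
    - [1, [0.0333, 0.0107, 0.1447], [0, 0, -69.8]]
    - [1, [0.0333, 0.0107, 0.1447], [0, 0, -69.8]]
    - [1, [0.0333, 0.0107, 0.1447], [0, 0, -69.8]]

```text
t: 26.6
position: [0.4908, -0.2156, 0.0568]
ee_rot: [0.175, 0.985, -0.0, 0.001]
contact_force: [-0.8, 0.4, -0.0]
opening: 0.001
grip_force: 0.0
```

Run:
```python
from h import *
s=get_state(); print(s['contact_force'],s['opening'])
arc((.548,-.235),list(range(152,55,-8)),-90)
```

```text
[-0.83942942  0.43934827 -0.01146924] 0.0010100652216716646
pos [ 0.4908 -0.2156  0.0568] yaw 69.85 open 0.001 grip 0.0 t 26.6
[0.0001, 0.0098, 0.0008] 7.9
[-0.0017, 0.0182, 0.0008] 15.9
[-0.0046, 0.0262, 0.0008] 23.9
[-0.0085, 0.0337, 0.0008] 31.9
[-0.0135, 0.0406, 0.0008] 39.9
[-0.0194, 0.0467, 0.0008] 47.9
[-0.0261, 0.052, 0.0008] 55.9
[-0.0335, 0.0563, 0.0008] 63.9
[-0.0413, 0.0595, 0.0008] 71.9
[-0.0496, 0.0615, 0.0008] 79.9
[-0.0581, 0.0625, 0.0009] 87.9
[-0.0666, 0.0622, 0.0009] 95.9
[-0.0749, 0.0607, 0.0009] 103.9
```

Call:
jog_arm:
  rows:
    - [1, [-0.0001, 0.0088, 0], [0, 0, 8]]
    - [1, [-0.0018, 0.0175, 0], [0, 0, 16]]
    - [1, [-0.0047, 0.0255, 0], [0, 0, 24]]
    - [1, [-0.0086, 0.033, 0], [0, 0, 32]]
    - [1, [-0.0136, 0.04, 0], [0, 0, 40]]
    - [1, [-0.0195, 0.046, 0], [0, 0, 48]]
    - [1, [-0.0262, 0.0513, 0], [0, 0, 56]]
    - [1, [-0.0336, 0.0555, 0], [0, 0, 64]]
    - [1, [-0.0414, 0.0587, 0], [0, 0, 72]]
    - [1, [-0.0497, 0.0608, 0], [0, 0, 80]]
    - [1, [-0.0582, 0.0617, 0], [0, 0, 88]]
    - [1, [-0.0667, 0.0614, 0], [0, 0, 96]]

```text
t: 28.1
position: [0.5758, -0.1788, 0.0576]
ee_rot: [0.85, 0.527, 0.002, -0.0]
contact_force: [0.6, 3.8, -0.4]
opening: 0.002
grip_force: 1.6
```

Run:
```python
from h import *
print(get_state()['contact_force'])
arc((.548,-.235),[58,50,42,34,26,20,18],-90)
im,p=snap('a2'); report(im,p,(.548,-.235),'yellow')
```

```text
[ 0.56639965  3.80823339 -0.38746996]
pos [ 0.5758 -0.1788  0.0576] yaw -26.33 open 0.002 grip 1.6 t 28.1
[-0.002, 0.006, 0.0016] 5.7
[-0.0034, 0.0144, 0.0016] 13.7
[-0.006, 0.0225, 0.0016] 21.7
[-0.0097, 0.0302, 0.0016] 29.7
[-0.0144, 0.0373, 0.0016] 37.7
[-0.0185, 0.0421, 0.0016] 43.7
[-0.02, 0.0436, 0.0016] 45.7
lid fit [12.641  0.554 -0.229 55.   ]
```

Run:
```python
from h import *
arc((.548,-.235),[58,50,42,34,26,20,18],-90,.056,.0655)
```

```text
pos [ 0.5768 -0.1796  0.0576] yaw -26.55 open -0.0 grip 1.8 t 28.1
[0.0028, 0.0052, 0.0016] 5.5
[0.0013, 0.0142, 0.0017] 13.5
[-0.0015, 0.023, 0.0017] 21.5
[-0.0054, 0.0312, 0.0017] 29.5
[-0.0104, 0.0388, 0.0017] 37.5
[-0.0149, 0.044, 0.0017] 43.5
[-0.0165, 0.0457, 0.0017] 45.5
```

Call:
jog_arm:
  rows:
    - [1, [0.0028, 0.0052, 0], [0, 0, 6]]
    - [1, [0.0013, 0.0142, 0], [0, 0, 14]]
    - [1, [-0.0015, 0.023, 0], [0, 0, 22]]
    - [1, [-0.0054, 0.0312, 0], [0, 0, 30]]
    - [1, [-0.0104, 0.0388, 0], [0, 0, 38]]
    - [1, [-0.0149, 0.044, 0], [0, 0, 44]]
    - [1, [-0.0165, 0.0457, 0], [0, 0, 46]]
    - [1, [-0.0165, 0.0457, 0], [0, 0, 46]]
    - [1, [-0.0135, 0.042, 0], [0, 0, 42]]
    - [1, [-0.0135, 0.042, -0.05], [0, 0, 42]]
    - [1, [-0.0135, 0.042, -0.11], [0, 0, 42]]

```text
t: 29.52
position: [0.6036, -0.212, 0.1659]
ee_rot: [0.982, 0.19, -0.002, -0.001]
contact_force: [0.5, -0.0, 0.1]
opening: 0.002
grip_force: 0.0
```

Call:
jog_arm:
  rows:
    - [1, [0, -0.05, -0.04], [0, 0, -10]]
    - [1, [0, -0.1, -0.04], [0, 0, -20]]
    - [1, [0, -0.14, -0.04], [0, 0, -30]]
    - [1, [0, -0.14, -0.04], [0, 0, -40]]
    - [1, [0, -0.14, -0.04], [0, 0, -50]]
    - [1, [0, -0.14, -0.04], [0, 0, -60]]
    - [1, [0, -0.14, -0.04], [0, 0, -68]]
    - [1, [0, -0.14, -0.04], [0, 0, -68]]
    - [1, [0, -0.14, -0.04], [0, 0, -68]]

```text
t: 30.65
position: [0.5531, -0.0825, 0.2059]
ee_rot: [0.709, 0.705, -0.0, -0.0]
contact_force: [-0.4, 0.3, -0.1]
opening: -0.001
grip_force: 0.0
```

Run:
```python
from h import *
im,p=snap('b2'); report(im,p,(.548,-.235),'yellow'); go((.48,-.25,.2,0))
```

```text
lid fit [ 3.2322  0.542  -0.229  63.    ]
 mark? r 0.0508 az 167.9 102 [14.5, 16.3] 73.7 [277.0, 275.0]
 strip? r 0.0099 az 344.1 34 [4.7, 12.0] [320.0, 314.0]
 strip? r 0.0208 az 294.1 136 [18.5, 14.4] [319.0, 326.0]
pos [ 0.5532 -0.0824  0.2059] yaw -0.3 open -0.001 grip 0.0 t 30.7
[-0.168, -0.0723, 0.006] -0.3
```

View pics/b2.png

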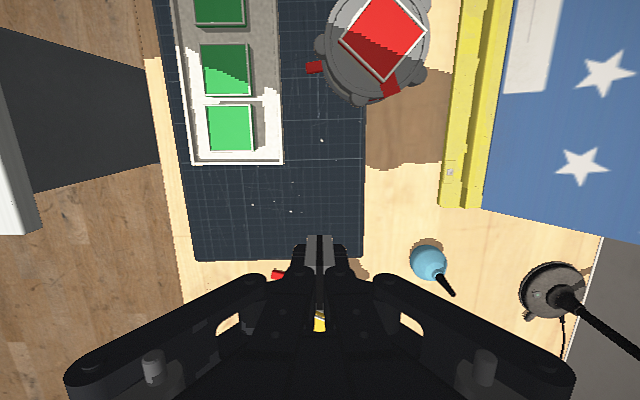

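Call:
jog_arm:
  rows:
    - [0, [-0.06, -0.03, 0], [0, 0, 0]]
    - [0, [-0.12, -0.06, 0], [0, 0, 0]]
    - [0, [-0.168, -0.072, 0.006], [0, 0, 0]]
    - [0, [-0.168, -0.072, 0.006], [0, 0, 0]]
    - [0, [-0.168, -0.072, 0.006], [0, 0, 0]]
    - [0, [-0.168, -0.072, 0.006], [0, 0, 0]]
    - [0, [-0.168, -0.072, 0.006], [0, 0, 0]]

```text
t: 31.58
position: [0.4816, -0.2484, 0.1999]
ee_rot: [0.708, 0.707, 0.0, -0.0]
contact_force: [0.6, -0.2, 0.1]
opening: 0.998
grip_force: 0.0
```

Run:
```python
from h import *
im,p=pickle.load(open('b2.pkl','rb')); report(im,p,(.605,.055),'red')
im,p=snap('c2'); report(im,p,(.548,-.235),'yellow'); go()
```

```text
lid fit [33.4242  0.605   0.055  38.    ]
 mark? r 0.0593 az 189.7 187 [18.1, 12.0] 8.3 [314.0, 67.0]
 strip? r 0.0055 az 48.7 3556 [50.1, 51.1] [382.0, 35.0]
 strip? r 0.0329 az 279.1 398 [23.8, 69.3] [382.0, 80.0]
lid fit [43.9181  0.55   -0.237   4.    ]
 mark? r 0.0595 az 164.2 151 [11.9, 18.4] 75.9 [329.0, 157.0]
 strip? r 0.0211 az 161.7 81 [53.9, 1.7] [369.0, 174.0]
 strip? r 0.0088 az 308.6 2459 [51.0, 50.4] [394.0, 188.0]
 strip? r 0.0518 az 163.1 20 [11.0, 1.7] [339.0, 166.0]
 strip? r 0.04 az 182.1 298 [17.3, 20.1] [349.0, 183.0]
pos [ 0.4815 -0.2487  0.1999] yaw -0.08 open 1.003 grip 0.0 t 31.6
```

Run:
```python
from h import *
arc((.549,-.236),[36],-90,.15,.064);arc((.549,-.236),[36],-90,.056,.064)
```

```text
pos [ 0.4815 -0.2487  0.1999] yaw -0.08 open 1.003 grip 0.0 t 31.6
[0.0505, 0.1192, 0.05] 53.9
pos [ 0.4815 -0.2487  0.1999] yaw -0.08 open 1.003 grip 0.0 t 31.6
[0.0505, 0.1192, 0.144] 53.9
```

Call:
jog_arm:
  rows:
    - [1, [0.03, 0.04, 0], [0, 0, 10.5]]
    - [1, [0.05, 0.08, 0], [0, 0, 21]]
    - [1, [0.0505, 0.119, 0], [0, 0, 31.5]]
    - [1, [0.0505, 0.119, 0], [0, 0, 42]]
    - [1, [0.0505, 0.119, 0.02], [0, 0, 52]]
    - [1, [0.0505, 0.119, 0.05], [0, 0, 54]]
    - [1, [0.0505, 0.119, 0.09], [0, 0, 54]]
    - [1, [0.0505, 0.119, 0.125], [0, 0, 54]]
    - [1, [0.0505, 0.119, 0.144], [0, 0, 54]]
    - [1, [0.0505, 0.119, 0.144], [0, 0, 54]]
    - [1, [0.0505, 0.119, 0.144], [0, 0, 54]]

```text
t: 33.0
position: [0.6011, -0.2001, 0.0572]
ee_rot: [0.952, 0.307, 0.001, 0.001]
contact_force: [0.1, -0.2, 0.8]
opening: -0.002
grip_force: 0.0
```

Run:
```python
from h import *
print(get_state()['contact_force']);arc((.549,-.236),[28,20,12,6,2,0],-90,.056,.064)
```

```text
[ 0.1306265  -0.23568448  0.76922629]
pos [ 0.6011 -0.2001  0.0572] yaw -54.2 open -0.002 grip 0.0 t 33.0
[0.0002, 0.0073, 0.0013] 7.8
[-0.0016, 0.016, 0.0013] 15.8
[-0.0047, 0.0244, 0.0013] 23.8
[-0.0077, 0.0304, 0.0013] 29.8
[-0.01, 0.0342, 0.0013] 33.8
[-0.0113, 0.036, 0.0013] 35.8
```

Call:
jog_arm:
  rows:
    - [1, [0, 0.0073, 0], [0, 0, 8]]
    - [1, [-0.0016, 0.016, 0], [0, 0, 16]]
    - [1, [-0.0047, 0.0244, 0], [0, 0, 24]]
    - [1, [-0.0077, 0.0304, 0], [0, 0, 30]]
    - [1, [-0.01, 0.0342, 0], [0, 0, 34]]
    - [1, [-0.0113, 0.036, 0], [0, 0, 36]]
    - [1, [-0.0113, 0.036, 0], [0, 0, 36]]
    - [1, [-0.0065, 0.028, 0], [0, 0, 28]]
    - [1, [-0.0065, 0.028, -0.05], [0, 0, 28]]
    - [0, [-0.0065, 0.028, -0.11], [0, 0, 28]]
    - [0, [-0.0065, 0.028, -0.144], [0, 0, 28]]

```text
t: 34.38
position: [0.6117, -0.2272, 0.2034]
ee_rot: [0.998, 0.068, 0.002, 0.001]
contact_force: [0.9, 0.4, -0.1]
opening: 0.416
grip_force: 0.0
```

Call:
jog_arm:
  rows:
    - [0, [-0.04, 0, 0], [0, 0, -10.3]]
    - [0, [-0.08, 0, 0], [0, 0, -20.6]]
    - [0, [-0.12, 0.004, 0], [0, 0, -31]]
    - [0, [-0.134, 0.0044, 0], [0, 0, -41.3]]
    - [0, [-0.134, 0.0044, 0], [0, 0, -51.6]]
    - [0, [-0.134, 0.0044, 0], [0, 0, -62]]
    - [0, [-0.134, 0.0044, 0], [0, 0, -72]]
    - [0, [-0.134, 0.0044, 0], [0, 0, -82]]
    - [0, [-0.134, 0.0044, 0], [0, 0, -82]]
    - [0, [-0.134, 0.0044, 0], [0, 0, -82]]
    - [0, [-0.134, 0.0044, 0], [0, 0, -82]]

```text
t: 35.75
position: [0.479, -0.2488, 0.1999]
ee_rot: [0.709, 0.705, -0.0, 0.0]
contact_force: [-0.5, -0.1, -0.1]
opening: 1.001
grip_force: 0.0
```

Run:
```python
from h import *
im,p=snap('d2'); report(im,p,(.549,-.236),'yellow'); go()
obj('wrist',['pot_2_label'])
```

```text
lid fit [45.2511  0.549  -0.237  56.    ]
 mark? r 0.0588 az 164.0 149 [11.8, 18.0] 73.8 [331.0, 156.0]
 strip? r 0.0416 az 161.0 391 [32.2, 23.5] [351.0, 167.0]
 strip? r 0.0195 az 133.8 92 [54.0, 1.6] [378.0, 166.0]
 strip? r 0.0088 az 315.0 2475 [51.0, 50.3] [396.0, 186.0]
pos [ 0.479  -0.2487  0.1999] yaw -0.26 open 1.0 grip 0.0 t 35.8
pot_2_label [(0.81, [0.507, -0.226, 0.029])]
```

Run:
```python
from h import *
arc((.6045,.055),[208],-90,.16,.064)
```

```text
pos [ 0.4791 -0.2487  0.1999] yaw -0.25 open 0.998 grip 0.0 t 35.9
[0.274, 0.0678, 0.0398] -118.2
```

Call:
jog_arm:
  rows:
    - [1, [0.03, 0.0, 0], [0, 0, -10]]
    - [1, [0.06, 0.01, 0], [0, 0, -20]]
    - [1, [0.09, 0.02, 0], [0, 0, -30]]
    - [1, [0.12, 0.03, 0], [0, 0, -40]]
    - [1, [0.15, 0.04, 0], [0, 0, -50]]
    - [1, [0.18, 0.05, 0], [0, 0, -60]]
    - [1, [0.21, 0.06, 0], [0, 0, -70]]
    - [1, [0.24, 0.068, 0], [0, 0, -80]]
    - [1, [0.274, 0.068, 0], [0, 0, -90]]
    - [1, [0.274, 0.068, 0.02], [0, 0, -100]]
    - [1, [0.274, 0.068, 0.04], [0, 0, -110]]
    - [1, [0.274, 0.068, 0.04], [0, 0, -118]]

```text
t: 37.35
position: [0.5468, 0.025, 0.1581]
ee_rot: [-0.242, 0.97, 0.0, -0.002]
contact_force: [-0.3, -0.7, 0.2]
opening: 0.004
grip_force: 0.0
```

Run:
```python
from h import *
arc((.6045,.055),[208],-90,.056,.064)
```

```text
pos [0.5468 0.025  0.1581] yaw 118.06 open 0.004 grip 0.0 t 37.4
[-0.0014, -0.0007, 0.1021] 0.1
```

Call:
jog_arm:
  rows:
    - [1, [0, 0, 0.04], [0, 0, 0]]
    - [1, [0, 0, 0.08], [0, 0, 0]]
    - [1, [0, 0, 0.104], [0, 0, 0]]
    - [1, [0, 0, 0.104], [0, 0, 0]]
    - [1, [0, 0, 0.104], [0, 0, 0]]

```text
t: 37.98
position: [0.5488, 0.025, 0.0567]
ee_rot: [-0.24, 0.971, -0.0, 0.001]
contact_force: [-0.1, -0.1, 0.5]
opening: 0.002
grip_force: 0.0
```

Run:
```python
from h import *
print(get_state()['contact_force']);arc((.6045,.055),list(range(200,103,-8))+[100,97],-90,.056,.064)
```

```text
[-0.12840001 -0.11526355  0.50527081]
pos [0.5488 0.025  0.0567] yaw 117.78 open 0.002 grip 0.0 t 38.0
[0.0002, 0.0092, 0.0007] 7.8
[-0.0017, 0.0179, 0.0007] 15.8
[-0.0047, 0.0263, 0.0007] 23.8
[-0.0089, 0.0342, 0.0007] 31.8
[-0.0141, 0.0415, 0.0007] 39.8
[-0.0203, 0.0479, 0.0007] 47.8
[-0.0273, 0.0535, 0.0007] 55.8
[-0.035, 0.058, 0.0007] 63.8
[-0.0433, 0.0613, 0.0007] 71.8
[-0.0519, 0.0635, 0.0007] 79.8
[-0.0608, 0.0645, 0.0008] 87.8
[-0.0697, 0.0642, 0.0008] 95.8
[-0.0785, 0.0627, 0.0008] 103.8
[-0.0828, 0.0615, 0.0008] 107.8
[-0.086, 0.0604, 0.0008] 110.8
```

Call:
jog_arm:
  rows:
    - [1, [0, 0.009, 0], [0, 0, 8]]
    - [1, [-0.0018, 0.0178, 0], [0, 0, 16]]
    - [1, [-0.0048, 0.0262, 0], [0, 0, 24]]
    - [1, [-0.009, 0.034, 0], [0, 0, 32]]
    - [1, [-0.0142, 0.0413, 0], [0, 0, 40]]
    - [1, [-0.0204, 0.0477, 0], [0, 0, 48]]
    - [1, [-0.0274, 0.0533, 0], [0, 0, 56]]
    - [1, [-0.0351, 0.0578, 0], [0, 0, 64]]
    - [1, [-0.0434, 0.0611, 0], [0, 0, 72]]
    - [1, [-0.052, 0.0633, 0], [0, 0, 80]]
    - [1, [-0.0609, 0.0643, 0], [0, 0, 88]]
    - [1, [-0.0698, 0.064, 0], [0, 0, 96]]

```text
t: 39.48
position: [0.5804, 0.1155, 0.0575]
ee_rot: [0.562, 0.827, 0.001, -0.0]
contact_force: [-1.9, 0.8, -0.2]
opening: -0.001
grip_force: 0.7
```

Call:
jog_arm:
  rows:
    - [1, [-0.0006, 0.0089, 0], [0, 0, 8]]
    - [1, [-0.0014, 0.0133, 0], [0, 0, 12]]
    - [1, [-0.0022, 0.0166, 0], [0, 0, 15]]
    - [1, [-0.0022, 0.0166, 0], [0, 0, 15]]
    - [1, [-0.0008, 0.01, 0], [0, 0, 9]]
    - [1, [-0.0008, 0.01, -0.05], [0, 0, 9]]
    - [0, [-0.0008, 0.01, -0.11], [0, 0, 9]]
    - [0, [-0.0008, 0.01, -0.144], [0, 0, 13]]

```text
t: 40.48
position: [0.5909, 0.1169, 0.204]
ee_rot: [0.651, 0.759, 0.002, 0.001]
contact_force: [0.3, 0.7, 0.6]
opening: 0.417
grip_force: 0.0
```

Run:
```python
from h import *
go((.53,.03,.2,0))
```

```text
pos [0.5909 0.1169 0.204 ] yaw 8.72 open 0.417 grip 0.0 t 40.5
[-0.0766, -0.0734, 0.0035] 8.7
```

Call:
jog_arm:
  rows:
    - [0, [-0.04, -0.04, 0], [0, 0, 8.7]]
    - [0, [-0.0766, -0.0734, 0.0035], [0, 0, 8.7]]
    - [0, [-0.0766, -0.0734, 0.0035], [0, 0, 8.7]]
    - [0, [-0.0766, -0.0734, 0.0035], [0, 0, 8.7]]
    - [0, [-0.0766, -0.0734, 0.0035], [0, 0, 8.7]]
    - [0, [-0.0766, -0.0734, 0.0035], [0, 0, 8.7]]

```text
t: 41.22
position: [0.5291, 0.031, 0.1963]
ee_rot: [0.706, 0.708, -0.0, 0.0]
contact_force: [-0.1, -0.1, 0.4]
opening: 1.001
grip_force: 0.0
```

Run:
```python
from h import *
im,p=snap('d1'); report(im,p,(.6045,.055),'red')
obj('wrist',['pot_1_label','tray']); arc((.526,.24),[158],-90,.16,.064)
```

```text
lid fit [45.5537  0.6045  0.055  11.    ]
 mark? r 0.0593 az 188.6 154 [18.6, 12.0] 8.5 [334.0, 168.0]
 strip? r 0.0345 az 182.2 409 [68.4, 32.9] [363.0, 170.0]
 strip? r 0.0063 az 332.6 2677 [50.8, 50.4] [404.0, 172.0]
pot_1_label [(0.81, [0.56, 0.045, 0.033])]
tray []
pos [0.5288 0.0305 0.1962] yaw 0.14 open 1.0 grip 0.0 t 41.4
[0.2336, -0.0616, 0.0362] -67.9
```

Run:
```python
from h import *
arc((.6045,.055),[116],-90,.056,.064)
```

```text
pos [0.5288 0.0305 0.1962] yaw 0.14 open 1.0 grip 0.0 t 41.4
[0.0819, 0.0478, 0.1402] -25.9
```

Call:
jog_arm:
  rows:
    - [1, [0.04, 0.0, 0], [0, 0, -10]]
    - [1, [0.08, 0.02, 0], [0, 0, -20]]
    - [1, [0.082, 0.048, 0.02], [0, 0, -26]]
    - [1, [0.082, 0.048, 0.05], [0, 0, -26]]
    - [1, [0.082, 0.048, 0.06], [0, 0, -26]]
    - [1, [0.082, 0.048, 0.1], [0, 0, -26]]
    - [1, [0.082, 0.048, 0.13], [0, 0, -26]]
    - [1, [0.082, 0.048, 0.14], [0, 0, -26]]
    - [1, [0.082, 0.048, 0.14], [0, 0, -26]]
    - [1, [0.082, 0.048, 0.14], [0, 0, -26]]

```text
t: 42.62
position: [0.5776, 0.1124, 0.0578]
ee_rot: [0.529, 0.848, 0.001, 0.001]
contact_force: [0.8, -0.6, 0.4]
opening: -0.002
grip_force: 0.0
```

Run:
```python
from h import *
arc((.6045,.055),[116,94.5],-90,.056,.064)
```

```text
pos [0.5776 0.1124 0.0578] yaw 26.09 open -0.002 grip 0.0 t 42.6
[0.0006, -0.001, 0.0018] 0.1
[-0.0039, 0.0225, 0.0019] 21.6
```

Call:
jog_arm:
  rows:
    - [1, [-0.0004, 0.0085, 0], [0, 0, 8]]
    - [1, [-0.0015, 0.015, 0], [0, 0, 14]]
    - [1, [-0.0027, 0.019, 0], [0, 0, 18]]
    - [1, [-0.004, 0.0228, 0], [0, 0, 21.5]]
    - [1, [-0.004, 0.0228, 0], [0, 0, 21.5]]
    - [1, [-0.0014, 0.0125, 0], [0, 0, 12]]
    - [1, [-0.0014, 0.0125, -0.05], [0, 0, 12]]
    - [0, [-0.0014, 0.0125, -0.11], [0, 0, 12]]
    - [0, [-0.0014, 0.0125, -0.144], [0, 0, 12]]

```text
t: 43.75
position: [0.5897, 0.1163, 0.2044]
ee_rot: [0.615, 0.789, 0.002, 0.001]
contact_force: [0.3, 0.4, -0.3]
opening: 0.422
grip_force: 0.0
```

Call:
jog_arm:
  rows:
    - [0, [-0.035, -0.04, 0], [0, 0, 10]]
    - [0, [-0.07, -0.078, 0], [0, 0, 14]]
    - [0, [-0.07, -0.078, 0], [0, 0, 14]]
    - [0, [-0.07, -0.078, 0], [0, 0, 14]]
    - [0, [-0.07, -0.078, 0], [0, 0, 14]]
    - [0, [-0.07, -0.078, 0], [0, 0, 14]]

```text
t: 44.5
position: [0.5302, 0.0305, 0.2003]
ee_rot: [0.706, 0.708, -0.0, 0.0]
contact_force: [-0.2, 0.8, -0.6]
opening: 1.002
grip_force: 0.0
```

Run:
```python
from h import *
im,p=snap('e1'); report(im,p,(.6045,.055),'red')
obj('wrist',['pot_1_label']); arc((.526,.24),[158],-90,.16,.064); arc((.526,.24),[148],-90,.16,.064)
```

```text
lid fit [45.2991  0.6045  0.055   7.    ]
 mark? r 0.0592 az 188.7 150 [18.7, 11.9] 9.8 [333.0, 167.0]
 strip? r 0.0353 az 179.4 406 [69.2, 32.9] [360.0, 168.0]
 strip? r 0.0061 az 334.7 2608 [50.7, 50.5] [401.0, 171.0]
pot_1_label [(0.62, [0.56, 0.047, 0.031])]
pos [0.53   0.0301 0.2002] yaw 0.16 open 0.999 grip 0.0 t 44.6
[0.234, -0.0627, 0.0401] -67.8
pos [0.53   0.0301 0.2002] yaw 0.16 open 0.999 grip 0.0 t 44.6
[0.244, -0.0576, 0.0401] -57.8
```

Call:
jog_arm:
  rows:
    - [1, [0.04, -0.01, 0], [0, 0, -10]]
    - [1, [0.09, -0.02, 0], [0, 0, -20]]
    - [1, [0.14, -0.03, 0], [0, 0, -30]]
    - [1, [0.19, -0.045, 0], [0, 0, -40]]
    - [1, [0.235, -0.058, 0], [0, 0, -50]]
    - [1, [0.244, -0.058, 0.02], [0, 0, -58]]
    - [1, [0.244, -0.058, 0.04], [0, 0, -58]]
    - [1, [0.244, -0.058, 0.08], [0, 0, -58]]
    - [1, [0.244, -0.058, 0.12], [0, 0, -58]]
    - [1, [0.244, -0.058, 0.144], [0, 0, -58]]
    - [1, [0.244, -0.058, 0.144], [0, 0, -58]]
    - [1, [0.244, -0.058, 0.144], [0, 0, -58]]

```text
t: 46.1
position: [0.4721, 0.2739, 0.0571]
ee_rot: [0.275, 0.961, 0.0, 0.0]
contact_force: [-0.5, 0.2, -0.0]
opening: 0.0
grip_force: 0.0
```

Run:
```python
from h import *
print(get_state()['contact_force']);arc((.526,.24),[156,164,172,180,188,196,202,208,212],-90,.056,.064)
```

```text
[-0.53568738  0.21847528 -0.04198599]
pos [0.4721 0.2739 0.0571] yaw 58.1 open 0.0 grip 0.0 t 46.1
[-0.0003, -0.009, 0.0011] -7.9
[-0.0021, -0.0178, 0.0011] -15.9
[-0.0052, -0.0262, 0.0011] -23.9
[-0.0093, -0.0341, 0.0011] -31.9
[-0.0146, -0.0413, 0.0011] -39.9
[-0.0208, -0.0477, 0.0011] -47.9
[-0.026, -0.052, 0.0011] -53.9
[-0.0316, -0.0556, 0.0011] -59.9
[-0.0355, -0.0577, 0.0011] -63.9
```

Call:
jog_arm:
  rows:
    - [1, [-0.0003, -0.009, 0], [0, 0, -8]]
    - [1, [-0.0021, -0.0178, 0], [0, 0, -16]]
    - [1, [-0.0052, -0.0262, 0], [0, 0, -24]]
    - [1, [-0.0093, -0.0341, 0], [0, 0, -32]]
    - [1, [-0.0146, -0.0413, 0], [0, 0, -40]]
    - [1, [-0.0208, -0.0477, 0], [0, 0, -48]]
    - [1, [-0.026, -0.052, 0], [0, 0, -54]]
    - [1, [-0.0316, -0.0556, 0], [0, 0, -60]]
    - [1, [-0.0355, -0.0577, 0], [0, 0, -64]]
    - [1, [-0.0355, -0.0577, 0], [0, 0, -64]]
    - [1, [-0.026, -0.052, 0], [0, 0, -54]]
    - [1, [-0.026, -0.052, -0.05], [0, 0, -54]]

```text
t: 47.6
position: [0.4636, 0.2157, 0.1048]
ee_rot: [-0.191, 0.982, -0.001, -0.003]
contact_force: [1.2, 0.7, 0.8]
opening: -0.001
grip_force: 0.0
```

Call:
jog_arm:
  rows:
    - [0, [0, 0, -0.05], [0, 0, 0]]
    - [0, [0, 0, -0.094], [0, 0, 10]]
    - [0, [0.005, 0.014, -0.094], [0, 0, 20]]
    - [0, [0.005, 0.014, -0.094], [0, 0, 30]]
    - [0, [0.005, 0.014, -0.094], [0, 0, 40]]
    - [0, [0.005, 0.014, -0.094], [0, 0, 50]]
    - [0, [0.005, 0.014, -0.094], [0, 0, 60]]
    - [0, [0.005, 0.014, -0.094], [0, 0, 70]]
    - [0, [0.005, 0.014, -0.094], [0, 0, 80]]
    - [0, [0.005, 0.014, -0.094], [0, 0, 90]]
    - [0, [0.005, 0.014, -0.094], [0, 0, 100]]
    - [0, [0.005, 0.014, -0.094], [0, 0, 110]]

```text
t: 49.1
position: [0.4563, 0.2272, 0.2013]
ee_rot: [0.697, 0.717, 0.001, 0.0]
contact_force: [0.3, -0.0, -0.3]
opening: 1.003
grip_force: 0.0
```

Call:
jog_arm:
  rows:
    - [0, [0, 0, 0], [0, 0, 2]]
    - [0, [0, 0, 0], [0, 0, 2]]
    - [0, [0, 0, 0], [0, 0, 2]]

```text
t: 49.48
position: [0.4561, 0.2268, 0.2006]
ee_rot: [0.706, 0.708, 0.0, -0.0]
contact_force: [0.1, 0.2, 0.2]
opening: 1.0
grip_force: 0.0
```

Run:
```python
from h import *
im,p=snap('e3'); report(im,p,(.526,.24),'blue'); obj('wrist',['pot_3_label'])
print(blobs(im,p,'blue',.1,1000)); go()
```

```text
lid fit [47.6603  0.526   0.24   11.    ]
 mark? r 0.0585 az 191.1 143 [18.3, 12.1] 11.7 [330.0, 178.0]
 strip? r 0.0345 az 179.3 353 [64.9, 33.6] [356.0, 179.0]
 strip? r 0.0049 az 346.0 2519 [51.0, 50.5] [395.0, 181.0]
pot_3_label [(0.87, [0.479, 0.232, 0.031])]
[{'n': 2519, 'px': [395.0, 181.0], 'mean': [0.5232, 0.2445], 'c': [0.5231, 0.2438], 'wh': [45.9, 45.4], 'ang': 45.6}]
pos [0.4561 0.2267 0.2005] yaw 0.14 open 0.998 grip 0.0 t 49.6
```

View pics/e3.png

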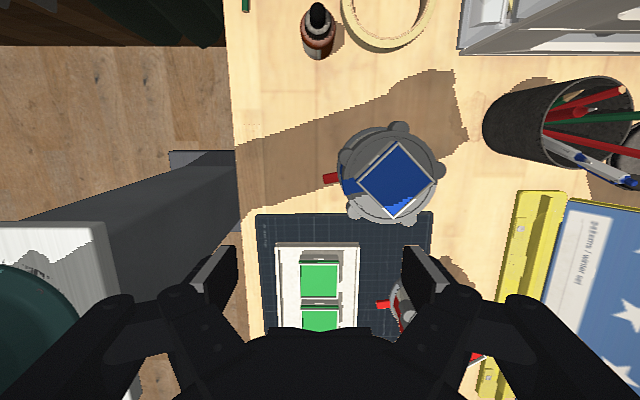

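Call:
jog_arm:
  rows:
    - [0, [-0.06, 0.02, -0.04], [0, 0, 0]]
    - [0, [-0.12, 0.04, -0.08], [0, 0, 0]]
    - [0, [-0.18, 0.04, -0.1], [0, 0, 0]]
    - [0, [-0.2, 0.04, -0.1], [0, 0, 0]]
    - [0, [-0.2, 0.04, -0.1], [0, 0, 0]]
    - [0, [-0.2, 0.04, -0.1], [0, 0, 0]]
    - [0, [-0.2, 0.04, -0.1], [0, 0, 0]]

```text
t: 50.45
position: [0.4962, 0.0283, 0.2999]
ee_rot: [0.706, 0.709, -0.0, -0.0]
contact_force: [0.7, 0.1, -0.8]
opening: 1.0
grip_force: 0.0
```

Run:
```python
from h import *
im,p=snap('fin'); print(blobs(im,p,'green',.034,300)); s,_=shot('scene'); go()
cv2.imwrite('pics/fin2.png',np.vstack([im[:300,:560],cv2.resize(s[130:300,190:480],(560,300))])[:,:,::-1])
```

```text
[{'n': 1098, 'px': [290.0, 116.0], 'mean': [0.4537, 0.1039], 'c': [0.4534, 0.1035], 'wh': [46.1, 44.9], 'ang': 89.5}, {'n': 927, 'px': [292.0, 163.0], 'mean': [0.4549, 0.0378], 'c': [0.4546, 0.0369], 'wh': [44.8, 44.5], 'ang': 0.3}, {'n': 825, 'px': [292.0, 201.0], 'mean': [0.4529, -0.0219], 'c': [0.4528, -0.0217], 'wh': [45.0, 44.1], 'ang': 90.0}]
pos [0.4962 0.028  0.3   ] yaw 0.23 open 0.999 grip 0.0 t 50.5
```

View pics/fin2.png

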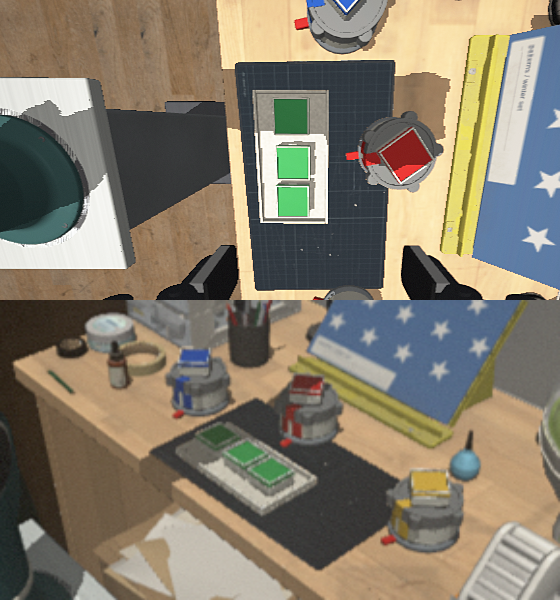

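The picture shows three green boxes flat in the tray, each pot carrying its own colour with its label over its red mark, and the bottle upright.

```bash
python3 -c "
from plant import *
print(job_done())"
```

```text
the job is handed in; nothing more can be done
None
```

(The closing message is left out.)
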